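# Prop the starter panel's cover and set its selector

### The job

The grey motor starter panel has a soft-closing flip cover over its selector knob. Lift the cover fully open by its bar, slide the stepped dark metal block, tall side first, along the deck up to the hinge rail so that it props the cover open, then turn the knob clockwise until its nose points at the white line. Leave the block standing there and the cover propped, and do not disturb the other things.

Things in the scene. Friction and masses are not known exactly. Their poses are not given: they have to be found in the camera images.
- panel: Grey box fixed on the bench; origin on the bench, axes = the panel frame: x from -105 to 105 mm, y from -200 to 160 mm. Flat deck 60 mm above the bench. Hinge rail across x, 42 mm high above the deck, face at y = 130 mm. A rubber rest post, 12 mm diameter, 42 mm high, stands on the deck at (-85, -28) mm under the cover's free edge.
- cover (a joint): Cover angle, rad: 0 shut (level), 1.5 fully open (stop, almost upright). Aluminium sheet 186 (x) x 165 x 4 mm, 0.2 kg, hinged at its +y edge; shut, it spans panel y -35 to 130 mm. Soft-close damper, 1.5 N m s/rad: lifting at 0.4 rad/s takes about 5 N at the bar; let go fully open it sinks to about 1.1 in some 15 s, then shut, unless propped.
- cover_hinge (a point): Middle of the cover's hinge line (along panel x, at the cover's underside), on the top edge of the rail's face: panel (0, 130, 102) mm. Stays put.
- cover_bar (a point): Middle of the cover's steel bar handle: round, 10 mm diameter, 80 mm long along panel x, its axis 39 mm above the cover's underside (30 mm of air between bar and sheet), 158 mm from the hinge line measured along the cover, at panel x = -40 mm. Moves with the cover.
- knob (a joint): Knob angle, rad, grows clockwise seen from above, stops at 0 and 2.3. At 1.6 the nose points to panel -x, straight at the white line; at 0.03 to panel -y. Takes 0.06 N m to turn and stays where left.
- knob_axis (a point): On the knob's upright axis, 20 mm above the deck, panel (-45, 15, 80) mm. Black disc, 62 mm diameter, 6 mm high, with a grip bar 18 mm wide, from 6 to 34 mm above the deck, reaching 33 mm to the narrower (12 mm) white-striped nose, 29 mm to the tail. White line on the deck, 22 x 5 mm, 36 to 58 mm from the axis towards panel -x. Hidden under the shut cover.
- prop_center (a point): Centre of the loose stepped dark metal block (0.5 to 0.8 kg): mid base, 47.5 mm up. Base 50 (its x) x 70 mm (its y). Its +y half is 95 mm high, its -y half a 50 mm step. Stands on the deck off the cover's free edge, at panel x 42 to 58, y -155 to -90 mm, tall side towards the rail within 0.25 rad. Straight along panel +y it passes beside the knob.
- prop_edge (a point): Middle of the block's top leading edge, on its tall +y face, 95 mm above its base: the edge that the cover comes to lean on.
- spanner: Steel open-ended spanner 110 mm long lying on the deck near the panel's -x side, about panel (-65, -125) mm; leave alone.
- bottle: Clear plastic bottle, 64 mm diameter, 200 mm high, on the bench; origin at its foot; leave alone.
- driver: Screwdriver 200 mm long lying on the bench left of the panel; leave alone.
- meter: Yellow hand-held meter 160 x 80 x 42 mm lying on the bench right of the panel; leave alone.
Things that resemble listed ones, but are neither listed nor needed, are in the scene too. Leave any pink, red or yellow look-alike of the part that bears prop_center alone.

How it is judged:
By the outcome, as a careful person would: the job done as asked, in the order asked, and still so for the second after the job is handed in, with the robot touching nothing.
It also fails if it takes over 61 s, if anything falls off the work surface, if the arm or the gripper's body presses on something with over 40 N, if the wrist force passes 120 N, or if a joint passes its speed limit or range.

### The arm

A 6-joint arm with a two-finger parallel gripper is mounted at the origin on the work surface. World frame = base frame: x ahead of the robot, y to its left, z up, the work surface at z = 0. Lengths are in m, angles in rad, forces in N, time in s.
With the tool pointing down it reaches from about 0.35 to 0.975 m from the base axis. Payload 4.9 kg.
Tool frame: the origin (TCP) lies midway between the tips of the shut fingers; the grasp point (between the pads) lies 19 mm behind it; z points along the fingers, y is the line along which they close (so a half turn about z gives the same grasp; the last joint's range is limited). The gripper opens to 85 mm and grips with 20 to 120 N. Pads are 22 mm wide; open, the fingers measure 114 mm over their backs; the gripper's body (76 mm by 85 mm) begins 54 mm behind the grasp point. The pads swing forward as they close: fully open they stand 13 mm farther back than shut.
Start: joints at [-1.417, 0.053, 1.613, -0, 1.476, -0.119], TCP at [0.168, -0.602, 0.231] pointing down, gripper open.
Joint ranges: [-3.01, 3.01], [-1.01, 2.22], [0.06, 2.58], [-1.02, 4.17], [0.09, 2.62], [-3.14, 3.14]. Speed limits (rad/s): [2.57, 2.57, 3.14, 3.14, 3.14, 3.14].

### API

Orientations are given as a rotation vector (axis times angle).
In Python, from station import ctrl, optics, job gives the robot as it stands.
- The arm moves only by the shell command python3 -m jog 'ROWS' [OPENING] [FORCE]. ROWS is JSON, a list of rows, each a list of 2 entries, a list of its own where there are three numbers: the shift along the tool's x, y, z in m, then the turn, a rotation vector about the tool's x, y, z in rad. A call has 1 to 5 rows; each row is the pose to reach, as a shift and turn from the pose commanded when the call began, along the tool's axes at that moment; what a row does not reach only later rows make up. A row lasts 1/10 s, in which the tool goes at most 50 mm and 8.59 degrees, less where a joint would pass 70% of its speed; a pose out of reach is approached as far as the arm can. A call with a gripper value outside its range is refused whole. OPENING is the opening, from 0 (shut) to 1 (fully open), set as the call begins (- or left out, the last holds). The fingers move at their own pace and stop on an object; FORCE is the grip in N (left out, the last holds). Time passes only in rows, so rows that repeat a pose let the fingers close. It gives the time, the measured TCP pose, the force, the opening and the grip force at its end, in the units of the state.
- ctrl.get_obs(): the state, without advancing time (a new reading comes with each control period).
- optics.get_image(name): name is "side" or "top" or "wrist"; returns a dict with "image" (384x512x3 uint8, blue, green, red), "fx", "fy", "cx", "cy" (pixels), "D" ([k1, k2, p1, p2, k3] as OpenCV has them; the pictures are not rectified), "rvec" (rotation vector, rad) and "tvec" (3), from world to camera coordinates, as OpenCV has them; the wrist camera has in their place "mount" (4x4, takes a point from camera to tool coordinates, whose origin is the TCP and whose axes are the flange's). Camera axes: x right, y down, z forward; pixel columns grow to the right and rows downward; lengths in m; the calibration is good to about 2 mm. A picture is of the moment at which its call begins: read the wrist's pose just before it. There is no depth.
- job.finish_job(): hands the job in; it is judged then, once.
The state is a dict: "t": time; "q": joint angles; "dq": joint speeds; "effort": joint torques, N m; "tool_pos": TCP position; "tool_rot": TCP orientation; "contact_force": force on the tool from outside, world axes, zero at the start; "wrist_torque": the same for the moment, N m; "opening": finger opening in m; "grip_force": force on a finger pad.
Only numpy, scipy, OpenCV 4.12 (cv2) and the standard library are available. Lean on these libraries where they do the work, as an engineer would, in place of code of your own. Each camera call takes 0.05 s, during which the arm holds its last target. There are 200 camera calls.

## Working session

There is one attempt and no reset: what is moved stays moved. The work goes in short steps, Python scripts to look and compute and a shell command to move; the robot and the scene stay as the last step left them, time stands still between calls to the robot, and variables do not carry over. Pictures are saved under pics/ and viewed, at most 10 in all, crops included, and the job is handed in when it is done.

```bash
ls; mkdir -p pics
python3 - <<'E'
from station import ctrl, optics
import cv2,numpy as np
o=ctrl.get_obs();print({k:np.round(v,3) for k,v in o.items()})
for n in("side","top"):
    d=optics.get_image(n);print(n,{k:np.round(v,3).tolist() for k,v in d.items() if k!="image"})
    cv2.imwrite(f"pics/{n}0.png",cv2.resize(d["image"],(800,600),interpolation=cv2.INTER_CUBIC))
E
```

```text
pics
{'t': np.float64(0.0), 'q': array([-1.417,  0.053,  1.614, -0.   ,  1.476, -0.119]), 'dq': array([-0.001, -0.002, -0.001,  0.001, -0.001,  0.001]), 'effort': array([-1.0000e-03, -3.9369e+01, -3.7018e+01, -0.0000e+00,  7.0000e-03,
        0.0000e+00]), 'tool_pos': array([ 0.168, -0.601,  0.23 ]), 'tool_rot': array([-3.11 , -0.427,  0.   ]), 'contact_force': array([ 0.159, -0.219,  0.077]), 'wrist_torque': array([ 0.017, -0.027, -0.044]), 'grip_force': np.float64(0.0), 'opening': np.float64(0.085)}
side {'fx': 485.929, 'fy': 485.929, 'cx': 250.039, 'cy': 186.525, 'D': [-0.138, 0.0, 0.0, 0.0, 0.0], 'rvec': [0.839, -2.491, 1.153], 'tvec': [0.419, 0.316, 1.381]}
top {'fx': 433.696, 'fy': 433.696, 'cx': 251.305, 'cy': 198.358, 'D': [-0.109, 0.0, 0.0, 0.0, 0.0], 'rvec': [2.162, -2.133, 0.175], 'tvec': [-0.009, 0.535, 1.209]}
```

View pics/top0.png

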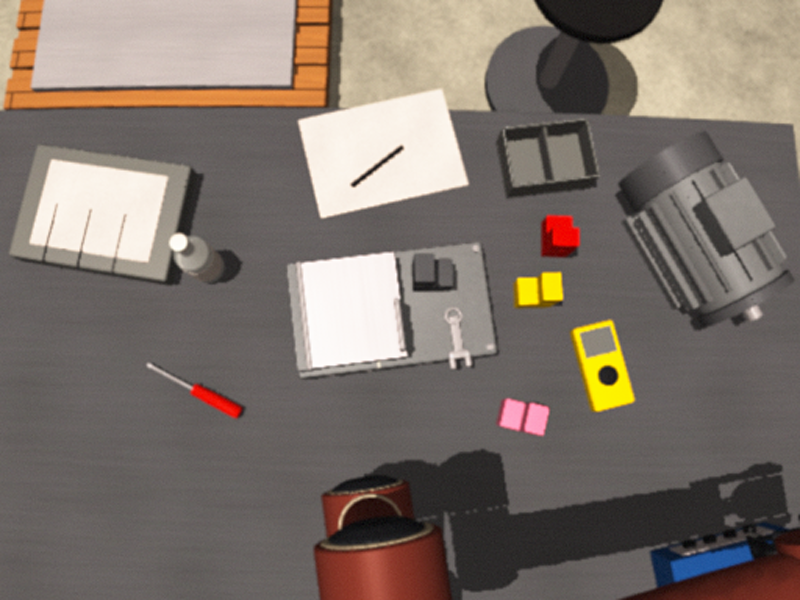

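View pics/side0.png

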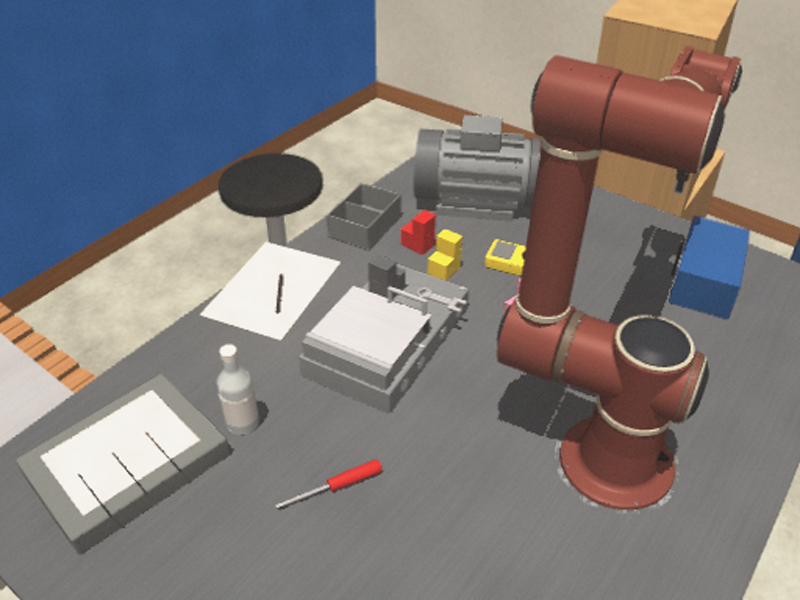

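The top view shows the panel at about (290–496, 243–376), with panel +y to the image left and panel +x up. The dark block is at (433,272) and the spanner at (458,340). I'll enlarge both views to read the corners.

Run:
```python
from station import optics
import cv2
d=optics.get_image("top")["image"][150:246,180:324]
cv2.imwrite("pics/topc.png",cv2.resize(d,None,fx=5.5,fy=5.5,interpolation=cv2.INTER_CUBIC))
d=optics.get_image("side")["image"][155:265,185:305]
cv2.imwrite("pics/sidec.png",cv2.resize(d,None,fx=5.4,fy=5.4,interpolation=cv2.INTER_CUBIC))
```

```text
(no output)
```

View pics/topc.png

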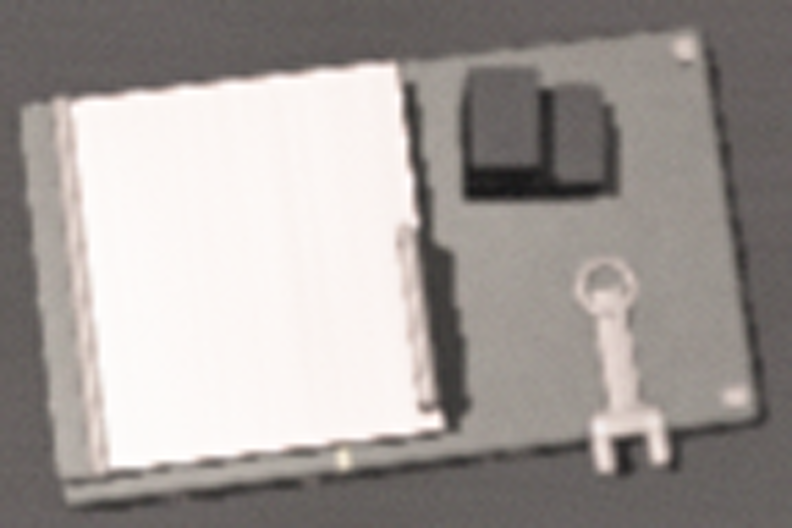

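View pics/sidec.png

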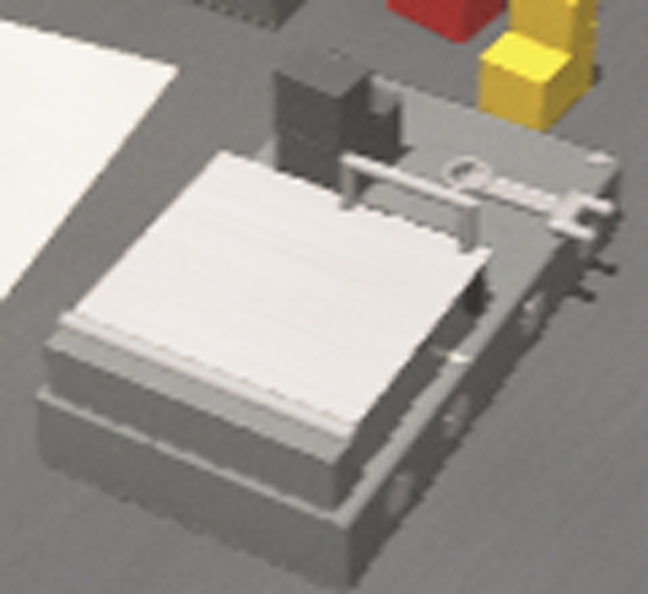

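```bash
cat > h.py <<'E'
import numpy as np,cv2
from scipy.optimize import least_squares
from scipy.spatial.transform import Rotation as R
from station import ctrl,optics
def proj(d,P): return cv2.projectPoints(np.array(P,float).reshape(-1,3),d["rvec"],d["tvec"],np.array([[d["fx"],0,d["cx"]],[0,d["fy"],d["cy"]],[0,0,1]]),np.array(d["D"]))[0][:,0]
def rz(a): return R.from_euler("z",a).as_matrix()
E
python3 - <<'E'
from h import *
T=optics.get_image("top");S=optics.get_image("side")
raw=lambda p,f,o:(np.array(p)+.5)/f-.5+o
pt=[((105,-200,60),(700,32)),((-105,-200,60),(758,415)),((93,-35,106),(400,65)),((-93,-35,106),(444,430)),((93,130,106),(70,103)),((-93,130,106),(105,468)),((-80,-28,146),(428,405)),((0,-28,146),(405,230))]
ps=[((-105,160,60),(348,517)),((105,160,60),(40,390)),((-105,-200,60),(618,165)),((0,-28,141),(346,160)),((-80,-28,141),(475,205)),((93,-35,106),(222,152)),((-93,-35,106),(490,252))]
def res(p):
    out=[]
    for d,c,f,o in((T,pt,5.5,(180,150)),(S,ps,5.4,(185,155))):
        W=np.array([a for a,_ in c])/1e3@rz(p[2]).T+[p[0],p[1],0]
        out.append(proj(d,W)-raw([b for _,b in c],f,o))
    return np.concatenate(out)
r=least_squares(lambda p:res(p).ravel(),[.55,.1,.1],loss="soft_l1");print(r.x,np.round(res(r.x),1).tolist())
np.save("panel.npy",r.x);p=r.x
# block x,y,yaw in panel frame; block-local corners
bt=[((25,35,95),(468,68)),((-25,35,95),(470,166)),((-25,0,95),(545,163)),((25,0,95),(538,69)),((25,-35,50),(604,86)),((-25,-35,50),(610,184))]
bs=[((25,35,95),(275,70)),((-25,35,95),(343,97)),((-25,0,95),(372,73))]
def rb(q):
    out=[]
    for d,c,f,o in((T,bt,5.5,(180,150)),(S,bs,5.4,(185,155))):
        L=np.array([a for a,_ in c])/1e3@rz(q[2]).T+[q[0],q[1],.06]
        W=L@rz(p[2]).T+[p[0],p[1],0]
        out.append(proj(d,W)-raw([b for _,b in c],f,o))
    return np.concatenate(out)
r=least_squares(lambda q:rb(q).ravel(),[.05,-.12,0],loss="soft_l1");print(r.x,np.round(rb(r.x),1).tolist())
np.save("block.npy",r.x)
w=lambda P:np.round(rz(p[2])@np.array(P)/1+[p[0],p[1],0],4)
for n,P in dict(bar=(-.04,-.028,.141),hinge=(0,.13,.102),knob=(-.045,.015,.08),block=(r.x[0],r.x[1],.1075)).items():print(n,w(P))
E
```

```text
[0.53274512 0.02051723 0.13635696] [[0.8, -1.2], [0.9, 1.0], [-0.5, -0.3], [-0.0, -0.0], [0.1, -0.1], [0.9, 0.5], [0.1, -1.4], [0.5, 0.5], [-0.5, 2.6], [-2.0, 1.3], [1.2, -0.6], [0.3, 0.8], [-1.3, 0.6], [-0.2, 0.3], [0.3, 0.3]]
[ 0.04668427 -0.09931507 -0.09328551] [[0.1, -0.0], [0.4, 0.7], [0.0, 0.9], [0.5, -0.5], [0.0, -0.1], [-0.3, -0.1], [-0.7, 0.3], [-0.7, 0.7], [0.1, -0.3]]
bar [ 0.4969 -0.0127  0.141 ]
hinge [0.5151 0.1493 0.102 ]
knob [0.4861 0.0293 0.08  ]
block [ 0.5925 -0.0715  0.1075]
```

```bash
cat > go.py <<'E'
# go.py x y z(panel mm, TCP) yaw(panel rad) tilt [ncalls]: prints remaining tool-axis shift/turn, split in calls
import sys
from h import *
p=np.load("panel.npy");o=ctrl.get_obs()
a=[float(v) for v in sys.argv[1:6]];n=int(sys.argv[6]) if len(sys.argv)>6 else 1
R0=R.from_rotvec(o["tool_rot"]);P0=np.array(o["tool_pos"])
pp=rz(p[2]).T@(P0-[p[0],p[1],0])*1e3
print("t",round(float(o["t"]),2),"panel TCP",np.round(pp,1),"F",np.round(o["contact_force"],1),"q",np.round(o["q"],2),"open",round(float(o["opening"]),4),"grip",round(float(o["grip_force"]),1))
P1=rz(p[2])@(np.array(a[:3])/1e3)+[p[0],p[1],0]
R1=R.from_euler("z",p[2]+a[3])*R.from_euler("x",np.pi)*R.from_euler("y",a[4])
rv=(R0.inv()*R1).as_rotvec()
for k in range(n):
    Rk=R0*R.from_rotvec(rv*k/n)
    print("shift",np.round(Rk.inv().apply((P1-P0)/n),4),"turn",np.round(rv/n,3))
E
python3 go.py -40 -28 200 0 0 3
```

```text
t 0.3 panel TCP [-445.6 -566.9  230.9] F [-0.2  0.2 -0.8] q [-1.42  0.05  1.61  0.    1.48 -0.12] open 0.0857 grip 0.0
shift [ 0.1584 -0.1596  0.0104] turn [-0.    -0.     0.045]
shift [ 0.1509 -0.1666  0.0104] turn [-0.    -0.     0.045]
shift [ 0.1432 -0.1733  0.0103] turn [-0.    -0.     0.045]
```

```bash
python3 -m jog '[[[0.158,-0.16,0],[0,0,0.045]],[[0.158,-0.16,0],[0,0,0.045]],[[0.158,-0.16,0],[0,0,0.045]],[[0.158,-0.16,0],[0,0,0.045]],[[0.158,-0.16,0],[0,0,0.045]]]' 0.5 40
python3 -m jog '[[[0.151,-0.167,0],[0,0,0.045]],[[0.151,-0.167,0],[0,0,0.045]],[[0.151,-0.167,0],[0,0,0.045]],[[0.151,-0.167,0],[0,0,0.045]],[[0.151,-0.167,0],[0,0,0.045]]]'
python3 -m jog '[[[0.143,-0.173,0.02],[0,0,0.045]],[[0.143,-0.173,0.02],[0,0,0.045]],[[0.143,-0.173,0.02],[0,0,0.045]],[[0.143,-0.173,0.02],[0,0,0.045]],[[0.143,-0.173,0.02],[0,0,0.045]]]'
python3 go.py -40 -28 121 0 0
python3 - <<'E'
from h import *
o=ctrl.get_obs();d=optics.get_image("wrist")
print(np.round(d["mount"],3).tolist(),d["fx"],d["cx"],d["cy"])
cv2.imwrite("pics/w1.png",cv2.resize(d["image"],(800,600)))
E
```

```text
t: 0.8
tool_pos: [0.2787, -0.4023, 0.2312]
tool_rot: [-3.12, -0.36, -0.001]
contact_force: [0.1, -0.3, 0.2]
opening: 0.0426
grip_force: 0.0
t: 1.3
tool_pos: [0.3879, -0.2055, 0.2315]
tool_rot: [-3.128, -0.291, -0.002]
contact_force: [-0.2, -0.3, 0.5]
opening: 0.0427
grip_force: 0.0
t: 1.8
tool_pos: [0.4968, -0.0091, 0.211]
tool_rot: [-3.133, -0.221, -0.0]
contact_force: [-0.3, -0.7, 0.6]
opening: 0.0424
grip_force: 0.0
t 1.8 panel TCP [-39.7 -24.4 211. ] F [-0.3 -0.7  0.6] q [-0.17 -0.25  1.93  0.    1.46  1.26] open 0.0424 grip 0.0
shift [-0.0004  0.0037  0.0899] turn [-0.001 -0.     0.005]
[[0.002, -0.966, -0.259, 0.064], [1.0, 0.001, 0.001, -0.001], [-0.001, -0.259, 0.966, -0.143], [0.0, 0.0, 0.0, 1.0]] 343.28151518860653 254.31857195217364 192.24248568124193
```

View pics/w1.png

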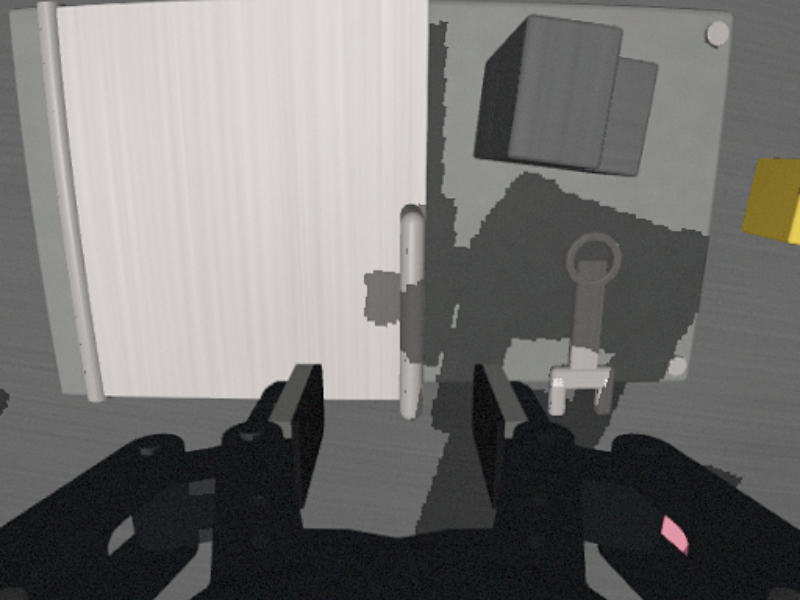

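The wrist picture shows the bar at column 411, rows 212–415. That puts it about 4 mm towards tool +y of the finger midline, which agrees with the estimate. The block at (570,90) and the spanner at (590,300) are clear, so I descend and grip.

```bash
python3 -m jog '[[[0,0.004,0.04],[0,0,0.005]],[[0,0.004,0.07],[0,0,0.005]],[[0,0.004,0.089],[0,0,0.005]],[[0,0.004,0.089],[0,0,0.005]]]'
python3 -m jog '[[[0,0,0],[0,0,0]],[[0,0,0],[0,0,0]],[[0,0,0],[0,0,0]],[[0,0,0],[0,0,0]]]' 0 40
python3 go.py -40 -28 121 0 0
python3 -c "
import numpy as np
th=np.arange(0,1.56,.05);y=-158*np.cos(th)+39*np.sin(th);z=158*np.sin(th)+39*np.cos(th)
for k in range(0,30,5):print([(round(-(y[j]-y[k]),0),round(-(z[j]-z[k]),0)) for j in range(k+1,k+6)])"
```

```text
t: 2.25
tool_pos: [0.4939, -0.0159, 0.1187]
tool_rot: [-3.133, -0.208, 0.011]
contact_force: [-0.3, 0.8, 0.1]
opening: 0.0427
grip_force: 0.0
t: 2.65
tool_pos: [0.4974, -0.0148, 0.1243]
tool_rot: [-3.131, -0.208, -0.004]
contact_force: [-1.2, 6.2, 1.8]
opening: 0.0086
grip_force: 39.0
t 2.65 panel TCP [-39.8 -30.1 124.3] F [-1.2  6.2  1.8] q [-0.18 -0.17  2.01  0.    1.3   1.26] open 0.0086 grip 39.0
shift [-0.0003 -0.0021  0.0033] turn [-0.003 -0.003 -0.003]
[(np.float64(-2.0), np.float64(-8.0)), (np.float64(-5.0), np.float64(-16.0)), (np.float64(-8.0), np.float64(-23.0)), (np.float64(-11.0), np.float64(-31.0)), (np.float64(-15.0), np.float64(-38.0))]
[(np.float64(-4.0), np.float64(-7.0)), (np.float64(-8.0), np.float64(-14.0)), (np.float64(-13.0), np.float64(-21.0)), (np.float64(-18.0), np.float64(-27.0)), (np.float64(-23.0), np.float64(-33.0))]
[(np.float64(-6.0), np.float64(-6.0)), (np.float64(-12.0), np.float64(-11.0)), (np.float64(-18.0), np.float64(-17.0)), (np.float64(-24.0), np.float64(-22.0)), (np.float64(-31.0), np.float64(-26.0))]
[(np.float64(-7.0), np.float64(-4.0)), (np.float64(-14.0), np.float64(-8.0)), (np.float64(-21.0), np.float64(-12.0)), (np.float64(-29.0), np.float64(-15.0)), (np.float64(-36.0), np.float64(-18.0))]
[(np.float64(-8.0), np.float64(-2.0)), (np.float64(-16.0), np.float64(-4.0)), (np.float64(-24.0), np.float64(-6.0)), (np.float64(-32.0), np.float64(-7.0)), (np.float64(-40.0), np.float64(-8.0))]
[(np.float64(-8.0), np.float64(-0.0)), (np.float64(-16.0), np.float64(-0.0)), (np.float64(-24.0), np.float64(-0.0)), (np.float64(-32.0), np.float64(1.0)), (np.float64(-41.0), np.float64(2.0))]
```

```bash
python3 -m jog '[[[0,-0.002,-0.008],[0,0,0]],[[0,-0.005,-0.016],[0,0,0]],[[0,-0.008,-0.023],[0,0,0]],[[0,-0.011,-0.031],[0,0,0]],[[0,-0.015,-0.038],[0,0,0]]]'
python3 -m jog '[[[0,-0.004,-0.007],[0,0,0]],[[0,-0.008,-0.014],[0,0,0]],[[0,-0.013,-0.021],[0,0,0]],[[0,-0.018,-0.027],[0,0,0]],[[0,-0.023,-0.033],[0,0,0]]]'
python3 go.py 0 0 0 0 0
```

```text
t: 3.15
tool_pos: [0.4955, -0.0014, 0.1611]
tool_rot: [3.134, 0.209, 0.005]
contact_force: [5.0, -0.4, -6.8]
opening: 0.0082
grip_force: 38.8
t: 3.65
tool_pos: [0.4925, 0.0203, 0.1945]
tool_rot: [3.131, 0.208, 0.005]
contact_force: [4.3, -3.2, -6.7]
opening: 0.0083
grip_force: 38.8
t 3.65 panel TCP [-39.9   5.3 194.5] F [ 4.3 -3.2 -6.7] q [-0.11 -0.25  1.96 -0.    1.43  1.33] open 0.0083 grip 38.8
shift [0.0393 0.0044 0.1946] turn [ 0.004 -0.003 -0.004]
```

```bash
python3 -m jog '[[[0,-0.006,-0.006],[0,0,0]],[[0,-0.012,-0.011],[0,0,0]],[[0,-0.018,-0.017],[0,0,0]],[[0,-0.024,-0.022],[0,0,0]],[[0,-0.031,-0.026],[0,0,0]]]'
python3 -m jog '[[[0,-0.007,-0.004],[0,0,0]],[[0,-0.014,-0.008],[0,0,0]],[[0,-0.021,-0.012],[0,0,0]],[[0,-0.029,-0.015],[0,0,0]],[[0,-0.036,-0.018],[0,0,0]]]'
python3 -m jog '[[[0,-0.008,-0.002],[0,0,0]],[[0,-0.016,-0.004],[0,0,0]],[[0,-0.024,-0.006],[0,0,0]],[[0,-0.032,-0.007],[0,0,0]],[[0,-0.04,-0.008],[0,0,0]]]'
python3 go.py -40 158 243 0 0
```

```text
t: 4.15
tool_pos: [0.4886, 0.0495, 0.2219]
tool_rot: [3.127, 0.206, 0.006]
contact_force: [1.6, -10.3, 2.0]
opening: 0.0084
grip_force: 39.2
t: 4.65
tool_pos: [0.4838, 0.0847, 0.2417]
tool_rot: [3.126, 0.205, 0.006]
contact_force: [-2.6, -10.8, 6.4]
opening: 0.0083
grip_force: 39.0
t: 5.15
tool_pos: [0.4787, 0.1251, 0.251]
tool_rot: [3.128, 0.206, 0.009]
contact_force: [-4.3, -8.8, 10.6]
opening: 0.0083
grip_force: 40.9
t 5.15 panel TCP [-39.3 110.9 251. ] F [-4.3 -8.8 10.6] q [ 0.11 -0.28  1.89 -0.01  1.53  1.55] open 0.0083 grip 40.9
shift [-0.0009 -0.0471  0.0077] turn [ 0.007 -0.005 -0.005]
```

```bash
python3 -m jog '[[[0,-0.009,0.001],[0,0,0]],[[0,-0.018,0.002],[0,0,0]],[[0,-0.027,0.003],[0,0,0]],[[0,-0.035,0.005],[0,0,0]],[[0,-0.041,0.006],[0,0,0]]]'
python3 -m jog '[[[0,-0.003,0.001],[0,0,0]],[[0,-0.003,0.001],[0,0,0]]]'
python3 go.py -40 158 243 0 0
python3 - <<'E'
from h import *
d=optics.get_image("side")
cv2.imwrite("pics/s2.png",cv2.resize(d["image"][100:300,130:370],(800,600)))
E
```

```text
t: 5.65
tool_pos: [0.4729, 0.1682, 0.2481]
tool_rot: [3.134, 0.209, 0.009]
contact_force: [-12.9, -3.2, 23.5]
opening: 0.0082
grip_force: 43.4
t: 5.85
tool_pos: [0.4727, 0.1694, 0.248]
tool_rot: [3.129, 0.208, 0.01]
contact_force: [-12.7, -9.3, 26.8]
opening: 0.0082
grip_force: 43.7
t 5.85 panel TCP [-39.2 155.7 248. ] F [-12.7  -9.3  26.8] q [ 0.2  -0.26  1.88 -0.01  1.52  1.64] open 0.0082 grip 43.7
shift [-0.0008 -0.0023  0.0049] turn [ 0.006 -0.006 -0.003]
```

View pics/s2.png

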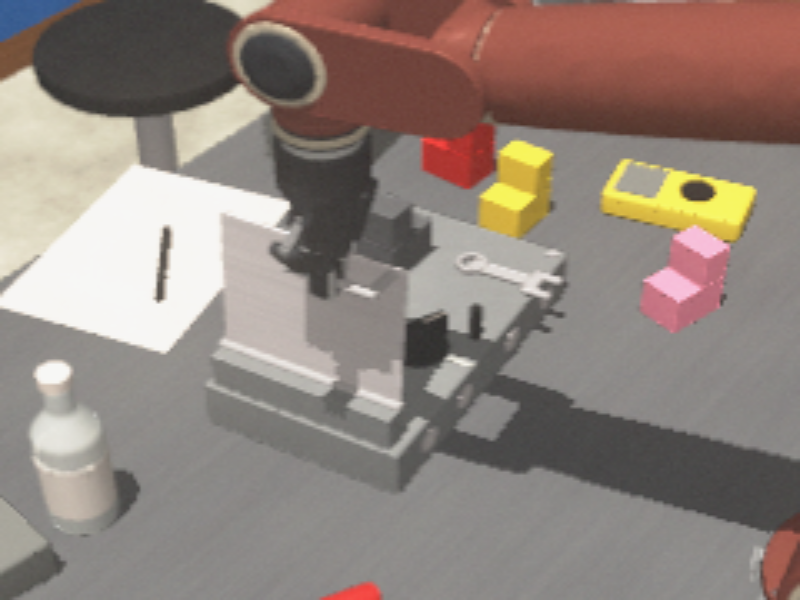

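The cover is upright and the bar is held at (345,290). I release with a small opening and go straight up.

```bash
python3 -m jog '[[[0,0,0],[0,0,0]],[[0,0,0],[0,0,0]],[[0,0,-0.03],[0,0,0]],[[0,0,-0.065],[0,0,0]],[[0,0,-0.065],[0,0,0]]]' 0.25
python3 go.py 45 -150 230 1.477 0.5 4; python3 go.py 45 60 300 0.6 0 2
```

```text
t: 6.4
tool_pos: [0.4735, 0.1715, 0.3093]
tool_rot: [-3.133, -0.208, -0.014]
contact_force: [0.8, 0.4, 1.0]
opening: 0.0217
grip_force: 0.0
t 6.4 panel TCP [-38.1 157.6 309.3] F [0.8 0.4 1. ] q [ 0.2  -0.28  1.79  0.    1.62  1.64] open 0.0217 grip 0.0
shift [0.0209 0.0768 0.02  ] turn [ 0.094  0.099 -0.361]
shift [-0.0096  0.0805  0.0131] turn [ 0.094  0.099 -0.361]
shift [-0.0384  0.0725  0.0034] turn [ 0.094  0.099 -0.361]
shift [-0.0613  0.0541 -0.0076] turn [ 0.094  0.099 -0.361]
t 6.4 panel TCP [-38.1 157.6 309.3] F [0.8 0.4 1. ] q [ 0.2  -0.28  1.79  0.    1.62  1.64] open 0.0217 grip 0.0
shift [0.0417 0.0487 0.005 ] turn [ 0.001 -0.005 -0.302]
shift [0.0254 0.0589 0.0048] turn [ 0.001 -0.005 -0.302]
```

```bash
python3 -m jog '[[[0.08,0.22,0],[0,0,-0.7]],[[0.08,0.22,0],[0,0,-0.7]],[[0.08,0.22,0],[0,0,-0.7]],[[0.08,0.22,0],[0,0,-0.7]],[[0.08,0.22,0],[0,0,-0.7]]]' 1
python3 go.py 45 -160 215 1.477 0.52 1
```

```text
t: 6.9
tool_pos: [0.5802, -0.0381, 0.3025]
tool_rot: [-2.869, -1.279, 0.001]
contact_force: [0.3, 0.1, -0.4]
opening: 0.0852
grip_force: 0.0
t 6.9 panel TCP [ 39.1 -64.6 302.5] F [ 0.3  0.1 -0.4] q [-0.19 -0.08  1.63  0.    1.6   0.54] open 0.0852 grip 0.0
shift [-0.0571  0.0767  0.0874] turn [ 0.2    0.493 -0.757]
```

```bash
python3 -m jog '[[[-0.04,0.06,0.06],[0.2,0.49,-0.76]],[[-0.04,0.06,0.06],[0.2,0.49,-0.76]],[[-0.04,0.06,0.06],[0.2,0.49,-0.76]],[[-0.04,0.06,0.06],[0.2,0.49,-0.76]],[[-0.04,0.06,0.06],[0.2,0.49,-0.76]]]'
python3 go.py 47.5 -123 181 1.478 0.52 1
```

```text
t: 7.4
tool_pos: [0.5968, -0.1069, 0.2423]
tool_rot: [-2.093, -1.869, -0.418]
contact_force: [-0.5, 0.7, -0.1]
opening: 0.0853
grip_force: 0.0
t 7.4 panel TCP [  46.2 -134.9  242.3] F [-0.5  0.7 -0.1] q [-0.48  0.08  1.61  0.38  1.64 -0.37] open 0.0853 grip 0.0
shift [-0.0143  0.0004  0.0608] turn [ 0.04   0.095 -0.148]
```

```bash
python3 -m jog '[[[-0.014,0,0.061],[0.04,0.095,-0.148]],[[-0.014,0,0.061],[0.04,0.095,-0.148]],[[-0.014,0,0.061],[0.04,0.095,-0.148]],[[-0.014,0,0.061],[0.04,0.095,-0.148]]]'
python3 go.py 48.7 -78.4 103 1.478 0.52 1
python3 - <<'E'
from h import *
d=optics.get_image("wrist");s=optics.get_image("side")
a=cv2.resize(d["image"],(400,300));b=cv2.resize(s["image"][100:280,130:370],(400,300))
cv2.imwrite("pics/w3.png",np.hstack([a,b]))
E
```

```text
t: 7.8
tool_pos: [0.5968, -0.0942, 0.1819]
tool_rot: [-1.89, -1.965, -0.497]
contact_force: [-0.1, -0.9, -0.1]
opening: 0.0852
grip_force: 0.0
t 7.8 panel TCP [  47.9 -122.4  181.9] F [-0.1 -0.9 -0.1] q [-0.48  0.16  1.64  0.44  1.61 -0.57] open 0.0852 grip 0.0
shift [-0.0008 -0.0034  0.0903] turn [ 0.001  0.004 -0.004]
```

View pics/w3.png

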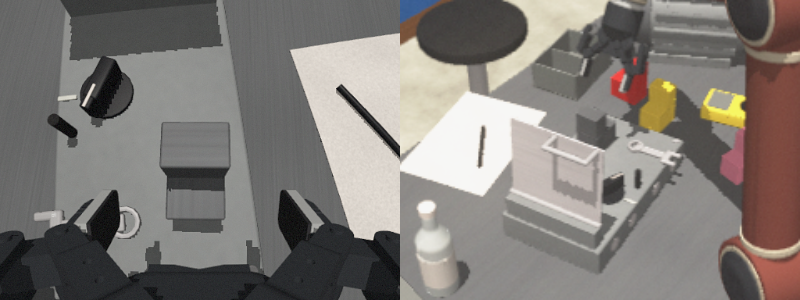

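The block is centred between the fingers (column 195 against 197 in the wrist half), and the cover still stands. I advance and grip.

```bash
python3 -m jog '[[[0,-0.002,0.035],[0,0,0]],[[0,-0.002,0.065],[0,0,0]],[[0,-0.002,0.09],[0,0,0]],[[0,-0.002,0.09],[0,0,0]]]'
python3 -m jog '[[[0,0,0],[0,0,0]],[[0,0,0],[0,0,0]],[[0,0,0],[0,0,0]],[[0,0,0],[0,0,0]]]' 0 40
python3 go.py 48.7 116 103 1.571 0.52 2
```

```text
t: 8.3
tool_pos: [0.5914, -0.0481, 0.102]
tool_rot: [-1.886, -1.964, -0.495]
contact_force: [-0.7, 0.5, -0.9]
opening: 0.0852
grip_force: 0.0
t: 8.7
tool_pos: [0.5941, -0.0511, 0.1063]
tool_rot: [-1.89, -1.968, -0.5]
contact_force: [-3.3, -1.3, 7.3]
opening: 0.0495
grip_force: 41.7
t 8.7 panel TCP [ 51.  -79.3 106.3] F [-3.3 -1.3  7.3] q [-0.42  0.21  1.73  0.46  1.47 -0.57] open 0.0495 grip 41.7
shift [ 0.0837 -0.0106  0.0492] turn [ 0.025  0.003 -0.042]
shift [ 0.0839 -0.0059  0.0497] turn [ 0.025  0.003 -0.042]
```

```bash
python3 -m jog '[[[0.013,-0.002,0.0075],[0.01,0,-0.016]],[[0.03,-0.004,0.0175],[0.02,0,-0.033]],[[0.048,-0.006,0.028],[0.03,0,-0.05]],[[0.066,-0.008,0.0385],[0.04,0,-0.067]],[[0.084,-0.010,0.049],[0.05,0,-0.084]]]'
python3 go.py 48.7 108 103 1.571 0.52 1
```

```text
t: 9.2
tool_pos: [0.5839, 0.0436, 0.1077]
tool_rot: [-1.79, -2.055, -0.474]
contact_force: [2.3, -7.8, 8.3]
opening: 0.0494
grip_force: 44.4
t 9.2 panel TCP [ 53.9  15.9 107.7] F [ 2.3 -7.8  8.3] q [-0.27  0.16  1.78  0.47  1.43 -0.53] open 0.0494 grip 44.4
shift [ 0.0782 -0.0053  0.0488] turn [0.008 0.012 0.003]
```

```bash
python3 -m jog '[[[0.011,-0.001,0.0063],[0,0,0]],[[0.022,-0.002,0.0126],[0,0,0]],[[0.033,-0.003,0.019],[0,0,0]],[[0.044,-0.003,0.0253],[0,0,0]],[[0.056,-0.004,0.032],[0,0,0]]]'
python3 go.py 50 108 104 1.571 0.52 1
```

```text
t: 9.7
tool_pos: [0.5697, 0.108, 0.1052]
tool_rot: [-1.789, -2.051, -0.472]
contact_force: [0.9, -6.2, 4.6]
opening: 0.0497
grip_force: 44.4
t 9.7 panel TCP [ 48.5  81.6 105.2] F [ 0.9 -6.2  4.6] q [-0.17  0.12  1.83  0.49  1.38 -0.45] open 0.0497 grip 44.4
shift [0.0224 0.0015 0.014 ] turn [0.005 0.01  0.001]
```

```bash
python3 -m jog '[[[0.006,0,0.0035],[0,0,0]],[[0.012,0,0.007],[0,0,0]],[[0.016,0,0.0095],[0,0,0]],[[0.020,0,0.0115],[0,0,0]],[[0.022,0,0.0127],[0,0,0]]]'
python3 -m jog '[[[0.002,0,0.0012],[0,0,0]],[[0.004,0,0.0023],[0,0,0]],[[0.004,0,0.0023],[0,0,0]]]'
python3 go.py 50 115 104 1.571 0.52 1
python3 - <<'E'
from h import *
s=optics.get_image("side");d=optics.get_image("wrist")
cv2.imwrite("pics/w4.png",np.hstack([cv2.resize(d["image"],(400,300)),cv2.resize(s["image"][130:280,200:400],(400,300))]))
E
```

```text
t: 10.2
tool_pos: [0.5664, 0.1303, 0.1047]
tool_rot: [-1.791, -2.056, -0.466]
contact_force: [0.0, -26.3, 9.6]
opening: 0.0498
grip_force: 45.6
t: 10.5
tool_pos: [0.5665, 0.1304, 0.1047]
tool_rot: [-1.797, -2.06, -0.46]
contact_force: [-1.9, -36.7, 9.2]
opening: 0.0498
grip_force: 46.6
t 10.5 panel TCP [ 48.3 104.3 104.7] F [ -1.9 -36.7   9.2] q [-0.13  0.11  1.84  0.49  1.36 -0.41] open 0.0498 grip 46.6
shift [0.0091 0.0016 0.0057] turn [0.004 0.023 0.001]
```

View pics/w4.png

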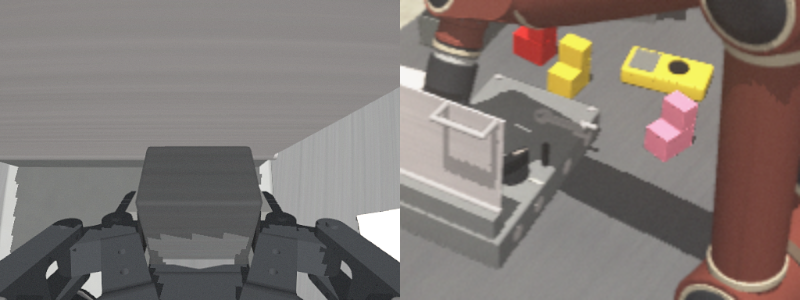

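Run:
```python
from h import *
p=np.load("panel.npy");o=ctrl.get_obs();d=optics.get_image("wrist")
K=np.array([[d["fx"],0,d["cx"]],[0,d["fy"],d["cy"]],[0,0,1]])
M=np.array(d["mount"]);Rt=R.from_rotvec(o["tool_rot"]).as_matrix();t=np.array(o["tool_pos"])
def px(u,v,z):
    n=cv2.undistortPoints(np.array([[[u*1.28,v*1.28]]]),K,np.array(d["D"]))[0,0]
    c=Rt@M[:3,3]+t;r=Rt@M[:3,:3]@[n[0],n[1],1];P=c+r*(z-c[2])/r[2]
    return np.round(rz(p[2]).T@(P-[p[0],p[1],0])*1e3,1)
print(px(149,147,.155),px(251,147,.155),"rear",px(136,206,.155),px(261,206,.155),"rail",px(40,166,.102),px(90,163,.102),px(272,157,.102))
cv2.imwrite("pics/w5.png",cv2.resize(d["image"][170:290,130:390],(800,370),interpolation=cv2.INTER_CUBIC))
```

```text
[ 26. 121. 155.] [ 67.9 121.1 155. ] rear [ 21.9  97.2 155. ] [ 70.8  97.3 155. ] rail [-51.8 122.3 102. ] [-19.9 124.3 102. ] [ 91.4 128.2 102. ]
```

View pics/w5.png

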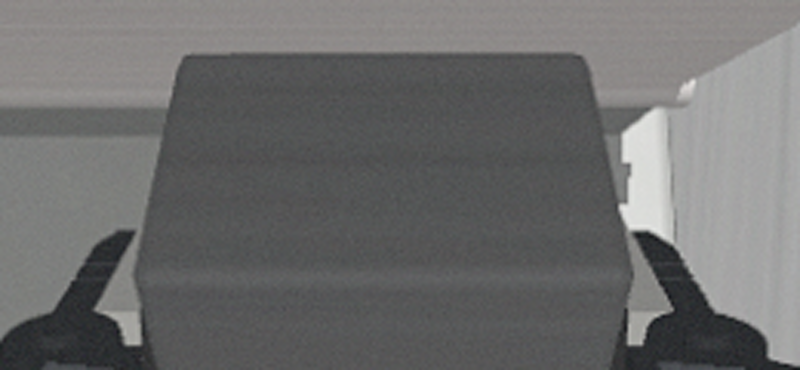

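The block's top leading edge is at row 55 of the crop. It measures y ≈ 121 mm against ≈ 126 mm for the rail top seen by the same camera, so it meets the cover at its stop. I ease off the push, release and retreat.

```bash
python3 -m jog '[[[-0.003,0,-0.0017],[0,0,0]],[[-0.006,0,-0.0035],[0,0,0]],[[-0.006,0,-0.0035],[0,0,0]]]'
python3 -m jog '[[[0,0,0],[0,0,0]],[[0,0,0],[0,0,0]],[[0,0,0],[0,0,0]],[[0,0,0],[0,0,0]]]' 0.85
python3 go.py 50 100 104 1.571 0.52 1
```

```text
t: 10.95
tool_pos: [0.5665, 0.1301, 0.1049]
tool_rot: [-1.789, -2.05, -0.472]
contact_force: [1.9, -10.2, 5.6]
opening: 0.0496
grip_force: 44.7
t: 11.35
tool_pos: [0.5635, 0.1332, 0.1023]
tool_rot: [-1.782, -2.046, -0.469]
contact_force: [0.8, -0.5, 1.1]
opening: 0.0725
grip_force: 0.0
t 11.35 panel TCP [ 45.8 107.5 102.3] F [ 0.8 -0.5  1.1] q [-0.13  0.11  1.84  0.51  1.37 -0.42] open 0.0725 grip 0.0
shift [-0.0057  0.0042 -0.0052] turn [-0.002  0.004  0.   ]
```

```bash
python3 -m jog '[[[0,0,-0.02],[0,0,0]],[[0,0,-0.06],[0,0,0]],[[0,0,-0.1],[0,0,0]],[[0,0,-0.14],[0,0,0]],[[0,0,-0.14],[0,0,0]]]'
python3 go.py -45 15 150 1.571 0 1
python3 - <<'E'
from h import *
s=optics.get_image("side");d=optics.get_image("wrist")
cv2.imwrite("pics/w6.png",np.hstack([cv2.resize(d["image"],(480,360)),cv2.resize(s["image"][130:280,200:330],(312,360))]))
E
```

```text
t: 11.85
tool_pos: [0.5759, 0.0628, 0.2298]
tool_rot: [-1.787, -2.051, -0.476]
contact_force: [0.8, -0.2, 1.0]
opening: 0.0725
grip_force: 0.0
t 11.85 panel TCP [ 48.5  36.  229.8] F [ 0.8 -0.2  1. ] q [-0.25  0.01  1.72  0.48  1.61 -0.41] open 0.0725 grip 0.0
shift [-0.0572 -0.0941  0.0587] turn [ 0.007 -0.513  0.001]
```

View pics/w6.png

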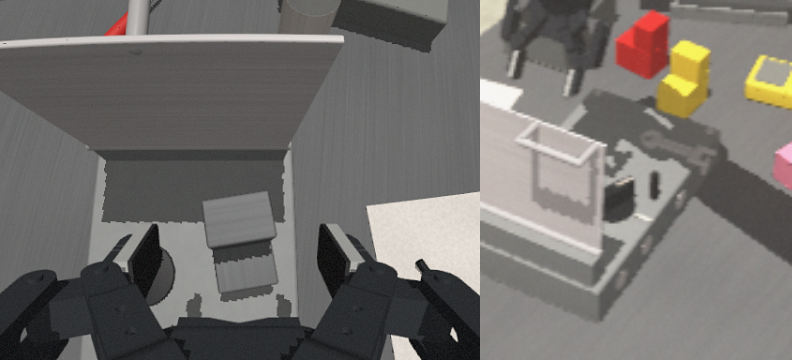

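```bash
cat >> h.py <<'E'
def wray(o,d,u,v,z):
    p=np.load("panel.npy")
    K=np.array([[d["fx"],0,d["cx"]],[0,d["fy"],d["cy"]],[0,0,1]])
    M=np.array(d["mount"]);Rt=R.from_rotvec(o["tool_rot"]).as_matrix();t=np.array(o["tool_pos"])
    n=cv2.undistortPoints(np.array([[[float(u),float(v)]]]),K,np.array(d["D"]))[0,0]
    c=Rt@M[:3,3]+t;r=Rt@M[:3,:3]@[n[0],n[1],1];P=c+r*(z-c[2])/r[2]
    return np.round(rz(p[2]).T@(P-[p[0],p[1],0])*1e3,1)
E
python3 - <<'E'
from h import *
o=ctrl.get_obs();d=optics.get_image("wrist");f=512/480
for n,u,v,z in(("L",203,203,.155),("R",268,191,.155),("rearR",276,234,.155),("rearL",209,247,.155),("hingeL",92,150,.102),("hingeR",290,150,.102),("railfootL",103,221,.06),("baseR",278,291,.06),("stepR",275,252,.11)):print(n,wray(o,d,u*f,v*f,z))
E
```

```text
L [ 18.7  66.8 155. ]
R [ 65.2  75.7 155. ]
rearR [ 70.2  45.  155. ]
rearL [ 23.8  35.9 155. ]
hingeL [-93.3 126.3 102. ]
hingeR [ 91.2 126.1 102. ]
railfootL [-93.5  65.2  60. ]
baseR [81.7 -1.  60. ]
stepR [ 74.2  34.1 110. ]
```

The block came back with the gripper: its leading edge now reads y ≈ 71 mm with yaw ≈ +0.19, because a finger dragged it. I'll regrasp higher, push again, and this time release fully open. I've used my ten pictures, so from here I check by code.

```bash
python3 go.py 52 18 190 1.76 0.52 1
```

```text
t 12.0 panel TCP [ 45.2  38.7 222.8] F [-0.6 -0.8  0.2] q [-0.25  0.02  1.73  0.47  1.61 -0.41] open 0.0726 grip 0.0
shift [-0.0342  0.0069  0.0183] turn [ 0.089  0.003 -0.165]
```

```bash
python3 -m jog '[[[-0.034,0.007,0.018],[0.089,0.003,-0.165]],[[-0.034,0.007,0.018],[0.089,0.003,-0.165]],[[-0.034,0.007,0.018],[0.089,0.003,-0.165]],[[-0.034,0.007,0.018],[0.089,0.003,-0.165]]]' 1
python3 go.py 44.1 62.2 112 1.76 0.52 1
python3 - <<'E'
from h import *
o=ctrl.get_obs();d=optics.get_image("wrist");im=d["image"];g=cv2.cvtColor(im,cv2.COLOR_BGR2GRAY)
c=cv2.GaussianBlur(g,(3,3),0)
# strong line segments near block
l=cv2.createLineSegmentDetector().detect(c)[0][:,0]
for s in l:
    L=np.hypot(s[2]-s[0],s[3]-s[1])
    if L>22 and 150<s[[0,2]].mean()<330 and 100<s[[1,3]].mean()<340:
        print(np.round(s).astype(int),"z155",wray(o,d,s[0],s[1],.155)[:2],wray(o,d,s[2],s[3],.155)[:2])
E
```

```text
t: 12.4
tool_pos: [0.5822, 0.046, 0.1912]
tool_rot: [-1.569, -2.184, -0.418]
contact_force: [-0.4, 0.9, 0.1]
opening: 0.0855
grip_force: 0.0
t 12.4 panel TCP [ 52.4  18.5 191.2] F [-0.4  0.9  0.1] q [-0.25  0.13  1.67  0.43  1.64 -0.61] open 0.0855 grip 0.0
shift [-0.0008 -0.0001  0.0909] turn [ 0.001 -0.    -0.   ]
[143 208 172 227] z155 [-18.1  33.7] [ 1.9 26. ]
[177 245 169 271] z155 [ 6.7 16.7] [5.9 2.1]
[194 338 222 338] z155 [ 27.6 -29.3] [ 41.9 -26.5]
[260 342 306 336] z155 [ 62.3 -24.8] [ 85.3 -17.3]
[217 281 220 233] z155 [33.2  2.1] [29.3 28. ]
[301 219 288 239] z155 [72.6 44.3] [67.1 31.9]
[331 135 321 155] z155 [82.9 99.7] [78.8 85.5]
[216 220 297 222] z155 [25.1 35.1] [70.7 42.6]
[298 218 298 167] z155 [71.2 44.8] [66.3 75.3]
[151 250 153 279] z155 [-6.9 10.9] [-1.5 -4.1]
[297 166 218 164] z155 [65.5 75.4] [19.4 67.8]
[222 282 288 283] z155 [35.8  2. ] [71.5  8. ]
[292 248 292 286] z155 [70.7 27.4] [73.7  7.2]
[217 166 216 216] z155 [19.2 67. ] [24.6 37.3]
[309 314 335 134] z155 [85.5 -5.8] [ 85.2 100.4]
[222 251 221 279] z155 [32.3 18.6] [34.9  3.2]
[108  95 330 133] z155 [-60.8 100.7] [ 82.4 101. ]
[321 150 239 135] z155 [77.9 88.7] [27.8 88.9]
[237 135 134 117] z155 [26.5 88.7] [-39.3  88.6]
[249 233 223 232] z155 [45.4 31.4] [30.8 28.9]
[287 234 252 233] z155 [66.3 34.7] [46.8 31.5]
[289 281 289 251] z155 [72.   9.6] [69.2 25.7]
```

```bash
python3 -m jog '[[[0,0,0.035],[0,0,0]],[[0,0,0.065],[0,0,0]],[[0,0,0.09],[0,0,0]],[[0,0,0.09],[0,0,0]]]'
python3 -m jog '[[[0,0,0],[0,0,0]],[[0,0,0],[0,0,0]],[[0,0,0],[0,0,0]],[[0,0,0],[0,0,0]]]' 0 40
python3 go.py 50 112 112 1.571 0.52 1;python3 go.py 50 97 112 1.571 0.52 1
```

```text
t: 12.85
tool_pos: [0.5655, 0.0891, 0.111]
tool_rot: [-1.566, -2.182, -0.414]
contact_force: [-0.8, -0.6, 0.2]
opening: 0.0856
grip_force: 0.0
t: 13.25
tool_pos: [0.5703, 0.0868, 0.1157]
tool_rot: [-1.571, -2.188, -0.422]
contact_force: [0.6, -0.9, 6.7]
opening: 0.0497
grip_force: 42.7
t 13.25 panel TCP [ 46.2  60.6 115.7] F [ 0.6 -0.9  6.7] q [-0.19  0.17  1.76  0.45  1.5  -0.62] open 0.0497 grip 42.7
shift [0.0414 0.0133 0.028 ] turn [-0.088  0.002  0.166]
t 13.25 panel TCP [ 46.2  60.6 115.7] F [ 0.6 -0.9  6.7] q [-0.19  0.17  1.76  0.45  1.5  -0.62] open 0.0497 grip 42.7
shift [0.0286 0.0105 0.0207] turn [-0.088  0.002  0.166]
```

```bash
python3 -m jog '[[[0.006,0.002,0.0035],[-0.018,0,0.033]],[[0.012,0.004,0.008],[-0.036,0,0.066]],[[0.018,0.006,0.012],[-0.053,0,0.1]],[[0.024,0.008,0.0155],[-0.07,0,0.133]],[[0.029,0.0105,0.0195],[-0.088,0.002,0.166]]]'
python3 -m jog '[[[0.003,0,0.0017],[0,0,0]],[[0.006,0,0.0035],[0,0,0]],[[0.009,0,0.0052],[0,0,0]],[[0.011,0,0.0063],[0,0,0]],[[0.011,0,0.0063],[0,0,0]]]'
python3 go.py 50 112 112 1.571 0.52 1
cat > seg.py <<'E'
from h import *
o=ctrl.get_obs();d=optics.get_image("wrist");c=cv2.GaussianBlur(cv2.cvtColor(d["image"],cv2.COLOR_BGR2GRAY),(3,3),0)
for s in cv2.createLineSegmentDetector().detect(c)[0][:,0]:
    L=np.hypot(s[2]-s[0],s[3]-s[1])
    if L>40: print(np.round(s).astype(int),"z155",wray(o,d,s[0],s[1],.155)[:2],wray(o,d,s[2],s[3],.155)[:2],"z102",wray(o,d,s[0],s[1],.102)[:2],wray(o,d,s[2],s[3],.102)[:2])
E
python3 seg.py
```

```text
t: 13.75
tool_pos: [0.57, 0.1217, 0.1166]
tool_rot: [-1.783, -2.045, -0.473]
contact_force: [-6.5, -9.0, 22.1]
opening: 0.0493
grip_force: 42.5
t: 14.25
tool_pos: [0.5681, 0.1348, 0.1148]
tool_rot: [-1.782, -2.045, -0.473]
contact_force: [-2.5, -6.1, 13.0]
opening: 0.0499
grip_force: 41.9
t 14.25 panel TCP [ 50.6 108.5 114.8] F [-2.5 -6.1 13. ] q [-0.13  0.11  1.83  0.51  1.39 -0.41] open 0.0499 grip 41.9
shift [ 0.0017 -0.0006  0.0042] turn [0.001 0.002 0.001]
[449 292 509 334] z155 [114.4  91.2] [134.6  76.6] z102 [144.3  89.3] [173.8  68.1]
[418 383 391 350] z155 [101.2  62.9] [92.7 73.2] z102 [125.1  48.2] [112.7  63.2]
[511 274 450 284] z155 [138.   96.3] [114.8  93.7] z102 [178.6  96.8] [144.9  93. ]
[211 337 251 343] z155 [34.9 77.7] [47.9 75.9] z102 [28.6 69.8] [47.4 67.2]
[251 344 300 337] z155 [47.9 75.7] [63.5 77.9] z102 [47.5 66.8] [70.3 70. ]
[ 25 315  73 282] z155 [-28.3  82.6] [-12.3  94.2] z102 [-63.4  76.9] [-40.2  93.7]
[299 331 212 331] z155 [63.3 79.5] [35.2 79.5] z102 [69.9 72.3] [29.  72.4]
[511 127 341 211] z155 [149.  152.2] [ 79.  118.9] z102 [194.7 178.2] [ 92.8 129.7]
[189 201 318 202] z155 [ 26.1 122.3] [ 71.  122.2] z102 [ 15.8 134.7] [ 81.1 134.5]
[ 18 223   3 327] z155 [-35.6 114. ] [-35.6  78.5] z102 [-74.  122.6] [-74.1  70.8]
[  4 216 183 217] z155 [-41.4 116.7] [ 24.2 116.8] z102 [-82.5 126.5] [ 13.  126.7]
[394 299 337 293] z155 [95.1 89.2] [76.  91.3] z102 [116.2  86.4] [88.3 89.6]
[182 225  32 224] z155 [ 23.9 113.8] [-30.1 113.8] z102 [ 12.6 122.3] [-66.1 122.2]
[405 289 510 375] z155 [99.  92.4] [133.4  63.4] z102 [121.8  91.1] [171.9  48.9]
[  1 373  96 295] z155 [-34.9  63.7] [-3.7 90.2] z102 [-73.1  49.3] [-27.6  87.9]
```

```bash
python3 -m jog '[[[0.001,0,0.0006],[0,0,0]],[[0.002,0,0.0012],[0,0,0]],[[0.003,0,0.0017],[0,0,0]],[[0.003,0,0.0017],[0,0,0]]]'
```

```text
t: 14.7
tool_pos: [0.5681, 0.1355, 0.1147]
tool_rot: [-1.786, -2.048, -0.469]
contact_force: [-4.1, -16.9, 14.7]
opening: 0.0495
grip_force: 42.6
```

```bash
python3 -m jog '[[[0,0,-0.002],[0,0,0]],[[0,0,-0.0036],[0,0,0]],[[0,0,-0.0036],[0,0,0]]]'
python3 -m jog '[[[0,0,0],[0,0,0]],[[0,0,0],[0,0,0]],[[0,0,0],[0,0,0]],[[0,0,0],[0,0,0]],[[0,0,0],[0,0,0]]]' 1
python3 seg.py | grep -E '\[(1[89]|2[01])[0-9] '
python3 -m jog '[[[0,0,-0.01],[0,0,0]],[[0,0,-0.02],[0,0,0]],[[0,0,-0.02],[0,0,0]]]'
echo; python3 seg.py | cut -c1-60
```

```text
t: 15.0
tool_pos: [0.5678, 0.1354, 0.1149]
tool_rot: [-1.786, -2.045, -0.471]
contact_force: [3.6, -7.8, 0.7]
opening: 0.0494
grip_force: 41.8
t: 15.5
tool_pos: [0.5652, 0.1382, 0.1137]
tool_rot: [-1.78, -2.04, -0.469]
contact_force: [0.3, -0.1, -0.2]
opening: 0.0854
grip_force: 0.0
[218 303 301 303] z155 [34.9 91.9] [61.5 91.9] z102 [29.3 88.9] [68.1 88.9]
t: 15.85
tool_pos: [0.5684, 0.1273, 0.1336]
tool_rot: [-1.782, -2.043, -0.473]
contact_force: [-0.0, -1.3, -0.2]
opening: 0.0852
grip_force: 0.0

[364 242 398 285] z155 [ 91.6 102.9] [103.7  85.8] z102 [108
[120 255  93 286] z155 [-4.9 97.4] [-14.5  85.4] z102 [-25.8
[154 284 136 322] z155 [ 9.7 86.6] [ 3.6 72.4] z102 [-5.5 86
[111 285 143 243] z155 [-7.5 85.6] [  4.  102.3] z102 [-29.4
[415 286 378 243] z155 [110.6  85.5] [ 97.2 102.3] z102 [135
[136 322 162 354] z155 [ 3.4 72.3] [14.1 61.1] z102 [-14.3  
[372 321 353 282] z155 [92.6 72.7] [86.2 87.4] z102 [110.  6
[511 264 438 275] z155 [152.3  93.1] [120.3  89.4] z102 [193
[274 339 318 337] z155 [55.5 66.7] [71.9 67.4] z102 [58.4 58
[393 253 424 284] z155 [103.   98.4] [114.1  
[... 291 characters left out ...]
53.6] [134.8  67.5] z102 [158
[339 304 341 348] z155 [80.2 79.1] [80.3 63.3] z102 [92.8 75
[337 301 332 213] z155 [79.4 80.4] [ 79.2 114.4] z102 [91.6 
[318 334 317 287] z155 [72.  68.3] [72.1 85.6] z102 [81.3 60
[192 287 191 334] z155 [24.3 85.5] [24.5 68.2] z102 [14.9 84
[ 38 217  28 294] z155 [-41.4 112.3] [-41.3  81.3] z102 [-76
[ 26 209 326 210] z155 [-47.5 115.5] [ 76.8 115.8] z102 [-85
[480 305 510 341] z155 [136.6  77.6] [147.7  63.3] z102 [171
[  0 338  28 305] z155 [-50.8  64.2] [-40.5  77.3] z102 [-89
[208 282 307 283] z155 [30.4 87.5] [68.3 87.3] z102 [23.4 87
[511  85 467 115] z155 [169.2 175.4] [143.9 159. ] z102 [216
[317 219  52 219] z155 [ 73.1 112.1] [-35.2 111.7] z102 [ 82
```

Run:
```python
from h import *
o=ctrl.get_obs();d=optics.get_image("wrist");g=cv2.cvtColor(d["image"],cv2.COLOR_BGR2GRAY);g=cv2.blur(g,(5,5))
cs=range(20,500,16);print("     ",*[f"{c:3d}" for c in cs])
for r in range(150,380,8):print(r,":",*[f"{g[r,c]:3d}" for c in cs])
print(wray(o,d,192,286,.11),wray(o,d,192,286,.155))
```

```text
20  36  52  68  84 100 116 132 148 164 180 196 212 228 244 260 276 292 308 324 340 356 372 388 404 420 436 452 468 484
150 : 122 123 123 123 123 124 124 124 124 124 125 125 125 125 126 126 126 126 126 126 126 127 126 127 127 143 151 150 148 149
158 : 119 120 120 120 121 121 121 122 123 123 123 123 123 124 123 124 124 124 124 125 124 124 125 125 130 149 151 151 148 149
166 : 123 124 124 124 125 126 126 125 126 127 127 126 126 126 127 127 126 125 126 126 126 125 124 125 149 150 151 151 148 149
174 : 121 123 123 123 123 124 124 125 125 126 125 126 125 126 126 126 126 126 126 127 126 127 126 148 149 150 150 151 149 148
182 : 121 121 121 123 123 123 123 123 124 124 125 125 125 126 126 126 126 126 126 126 126 126 142 147 149 150 150 151 149 149
190 : 121 121 122 122 123 123 123 123 123 123 125 125 125 125 125 125 125 125 125 125 125 132 146 148 149 150 150 151 148 148
198 : 123 123 123 124 124 124 124 125 124 125 125 125 126 125 125 125 124 125 125 125 124 150 146 148 148 150 149 151 147 148
206 : 126 126 127 127 127 127 127 128 128 128 127 128 128 128 128 128 128 127 127 127 153 150 146 1
[... 2012 characters left out ...]
66  66  62  66  63  74  75  48
342 :  46  68  73  74  66  65  65  66  66 127 113  67  66  67 110 125  75  66  66 126 107 107  66  67  66  66  65  75  74  46
350 :  46  56  75  74  63  66  66  66  67 115  65  59  60  59  59  60  59  61  60  58  97  67  66  66  66  66  72  74  74  47
358 :  47  48  74  74  63  66  66  71  66  62  66  66  66  67  66  66  66  67  67  66  41  67  66  58  66  63  73  74  73  47
366 :  45  47  73  87  60  67  67  66  65  52  59  67  67  66  66  66  67  67  67  40  56  62  67  66  67  62  68  79  60  47
374 :  43  35 192  64  63  66  67  65  51  66  66  54  67  66  66  66  66  67  66  66  66  56  61  65  66  67  95 144  34  43
[ 15.9  85.7 110. ] [ 24.   86.2 155. ]
```

```bash
python3 -m jog '[[[0,0,-0.02],[0,0,0]],[[0,0,-0.04],[0,0,0]],[[0,0,-0.06],[0,0,0]],[[0,0,-0.08],[0,0,0]],[[0,0,-0.1],[0,0,0]]]'
python3 -m jog '[[[0,0,0],[0,0,0]],[[0,0,0],[0,0,0]]]'
python3 seg.py | awk '{print}' | grep -vE '^\[ *[0-9]{1,2} |^\[(3[4-9]|4|5)[0-9]' ; python3 go.py 50 0 120 1.571 0.3
```

```text
t: 16.45
tool_pos: [0.5738, 0.0786, 0.2184]
tool_rot: [-1.78, -2.04, -0.469]
contact_force: [0.2, -0.7, 0.0]
opening: 0.0856
grip_force: 0.0
t: 16.65
tool_pos: [0.5739, 0.079, 0.2176]
tool_rot: [-1.78, -2.04, -0.47]
contact_force: [0.5, 1.9, -1.1]
opening: 0.086
grip_force: 0.0
[132  55   1  61] z155 [-46.8 204.1] [-155.1  203.9] z102 [-69.6 244.1] [-204.2  243.9]
[110 285 144 242] z155 [-43.9  35.9] [-24.5  63.1] z102 [-66.1  35.3] [-42.   69.1]
[252 344 303 337] z155 [45.1  2.6] [76.   6.6] z102 [44.5 -6.1] [82.8 -1.2]
[222 311 224 264] z155 [26.8 21.7] [27.4 49.7] z102 [21.7 17.6] [22.4 52.3]
[207 337 253 343] z155 [18.2  6.4] [46.2  2.9] z102 [11.1 -1.4] [45.9 -5.8]
[130 243  93 286] z155 [-33.3  62.9] [-55.1  35.4] z102 [-52.9  68.7] [-80.   34.6]
[289 262 291 311] z155 [68.5 51.3] [68.9 21.8] z102 [73.5 54.3] [74.1 17.7]
[124   0 118  53] z155 [-59.6 258.1] [-57.7 206.3] z102 [-85.6 311.2] [-83.2 246.9]
[219 260 293 260] z155 [24.6 52.4] [71.1 52.5] z102 [19.  55.8] [76.7 55.8]
[176   1 148  31] z155 [-17.2 256.1] [-36.3 226.6] z102 [-32.9 308.7] [-56.7 272.1]
[295 256 293 209]
[... 267 characters left out ...]
102 [76.7 97.1] [18.9 97.2]
[155 283 136 322] z155 [-15.4  37.9] [-25.9  14.1] z102 [-30.7  37.7] [-43.8   8.2]
[317 319 312 174] z155 [85.1 16.5] [ 84.9 108.9] z102 [94.1 11.2] [ 93.8 125.9]
[227 311 286 311] z155 [29.9 21.7] [65.8 21.5] z102 [25.6 17.6] [70.2 17.4]
[121   4   1  12] z155 [-62.3 254.7] [-168.8  254.6] z102 [-88.9 306.9] [-221.2  306.8]
[140 327 161 286] z155 [-23.   11.4] [-11.5  35.7] z102 [-40.1   4.9] [-25.8  35. ]
[299 184 111 184] z155 [ 76.5 102.2] [-50.5 101.9] z102 [ 83.4 117.6] [-74.3 117.3]
t 16.7 panel TCP [ 48.3  52.7 216.8] F [-0.  -0.5  0.2] q [-0.22  0.02  1.73  0.48  1.59 -0.4 ] open 0.0855 grip 0.0
shift [-0.0939  0.0022  0.0577] turn [-0.006 -0.221 -0.002]
```

```bash
python3 go.py 48 -30 150 1.571 0.3
python3 -m jog '[[[-0.02,0.002,0],[0,-0.1,0]],[[-0.06,0.002,0],[0,-0.22,0]],[[-0.095,0.002,0.01],[0,-0.22,0]],[[-0.105,0.002,0.016],[0,-0.22,0]],[[-0.105,0.002,0.016],[0,-0.22,0]]]' 0.35
python3 go.py 48 -22 85 1.571 0.3
```

```text
t 16.7 panel TCP [ 48.3  52.7 216.8] F [-0.  -0.5  0.2] q [-0.22  0.02  1.73  0.48  1.59 -0.4 ] open 0.0855 grip 0.0
shift [-0.1049  0.      0.0168] turn [-0.006 -0.221 -0.002]
t: 17.2
tool_pos: [0.585, -0.0027, 0.1483]
tool_rot: [-1.903, -2.179, -0.28]
contact_force: [-0.7, 0.2, -0.3]
opening: 0.0298
grip_force: 0.0
t 17.2 panel TCP [ 48.6 -30.1 148.3] F [-0.7  0.2 -0.3] q [-0.26  0.08  1.75  0.28  1.45 -0.45] open 0.0298 grip 0.0
shift [-0.0112  0.      0.0629] turn [-0.01  -0.004 -0.003]
```

```bash
python3 -m jog '[[[-0.005,0,0.03],[-0.01,0,0]],[[-0.011,0,0.063],[-0.01,0,0]],[[-0.011,0,0.063],[-0.01,0,0]]]'
python3 -m jog '[[[0.012,0,0.0037],[0,0,0]],[[0.024,0,0.0074],[0,0,0]],[[0.034,0,0.0105],[0,0,0]],[[0.044,0,0.0136],[0,0,0]],[[0.052,0,0.0161],[0,0,0]]]'
python3 go.py 48 45 85 1.571 0.3
python3 -m jog '[[[0.002,0,0.0006],[0,0,0]],[[0.004,0,0.0012],[0,0,0]],[[0.006,0,0.0018],[0,0,0]],[[0.008,0,0.0025],[0,0,0]],[[0.008,0,0.0025],[0,0,0]]]'
python3 go.py 48 45 85 1.571 0.3
python3 seg.py| grep -vE '^\[ *[0-9]{1,2} |^\[(3[4-9]|4|5)[0-9]'
```

```text
t: 17.5
tool_pos: [0.5819, 0.0068, 0.0839]
tool_rot: [-1.905, -2.181, -0.288]
contact_force: [-0.6, 0.7, -0.9]
opening: 0.0301
grip_force: 0.0
t: 18.0
tool_pos: [0.5801, 0.0588, 0.0909]
tool_rot: [-1.912, -2.192, -0.298]
contact_force: [0.7, -6.2, 4.4]
opening: 0.0297
grip_force: 3.2
t 18.0 panel TCP [52.1 31.4 90.9] F [ 0.7 -6.2  4.4] q [-0.17  0.11  1.82  0.3   1.3  -0.39] open 0.0297 grip 3.2
shift [ 0.0112 -0.0042  0.0096] turn [0.01  0.002 0.001]
t: 18.5
tool_pos: [0.5791, 0.0664, 0.0907]
tool_rot: [-1.913, -2.191, -0.298]
contact_force: [1.0, -5.4, 3.8]
opening: 0.0301
grip_force: 2.9
t 18.5 panel TCP [52.1 39.2 90.7] F [ 1.  -5.4  3.8] q [-0.15  0.11  1.82  0.3   1.3  -0.38] open 0.0301 grip 2.9
shift [ 0.0039 -0.0042  0.0071] turn [0.01  0.002 0.   ]
[337 116 309 145] z155 [72.5 84.2] [64.6 76.2] z102 [86.  98.1] [73.6 85.4]
[338  68 339 109] z155 [72.8 97.8] [72.9 86.1] z102 [ 86.5 119.5] [ 86.7 101.1]
[291 110 244 104] z155 [59.7 85.9] [47.1 87.5] z102 [ 65.9 100.7] [ 46.  103.3]
[221 277 213 322] z155 [40.9 41. ] [38.7 29.1] z102 [36.2 29.9] [32.7 11. ]
[241 111 187 104] z
[... 218 characters left out ...]
337 258 343] z155 [36.6 25. ] [50.8 23.3] z102 [29.3  4.5] [51.9  1.8]
[258 342 304 337] z155 [50.8 23.5] [63.2 24.9] z102 [51.8  2.2] [71.3  4.4]
[161 115 334 115] z155 [24.5 84.5] [71.6 84.6] z102 [10.3 98.5] [84.7 98.7]
[190 176 190 227] z155 [32.6 68.1] [32.9 54.4] z102 [23.  72.5] [23.5 50.9]
[159  52 162   1] z155 [ 23.8 102.3] [ 23.9 117.5] z102 [  9.1 126.7] [  9.3 150.6]
[308 226 310 174] z155 [64.2 54.7] [64.8 68.4] z102 [73.  51.4] [73.9 73.1]
[336   1 338  52] z155 [ 72.8 117.6] [ 73.  102.4] z102 [ 86.5 150.8] [ 86.9 126.8]
[157  79   4  84] z155 [23.3 94.5] [-21.1  94.4] z102 [  8.3 114.3] [-61.8 114.2]
[308 145 191 145] z155 [64.4 76.2] [32.8 76.2] z102 [73.2 85.5] [23.3 85.5]
```

```bash
python3 -m jog '[[[0.0015,-0.001,0.0005],[0,0,0]],[[0.003,-0.002,0.001],[0,0,0]],[[0.004,-0.002,0.0013],[0,0,0]],[[0.005,-0.002,0.0016],[0,0,0]]]'
python3 -m jog '[[[0.001,0,0.0003],[0,0,0]],[[0.002,0,0.0006],[0,0,0]],[[0.003,0,0.0009],[0,0,0]]]'
python3 -m jog '[[[0.001,0,0.0003],[0,0,0]],[[0.002,0,0.0006],[0,0,0]],[[0.003,0,0.0009],[0,0,0]]]'
python3 go.py 48 45 90 1.571 0.3
```

```text
t: 18.95
tool_pos: [0.5767, 0.0712, 0.0906]
tool_rot: [-1.914, -2.191, -0.298]
contact_force: [1.7, -7.4, 4.5]
opening: 0.0303
grip_force: 3.9
t: 19.25
tool_pos: [0.5767, 0.0725, 0.0907]
tool_rot: [-1.916, -2.194, -0.295]
contact_force: [1.8, -13.6, 5.4]
opening: 0.0297
grip_force: 7.2
t: 19.55
tool_pos: [0.5768, 0.0728, 0.0907]
tool_rot: [-1.919, -2.198, -0.29]
contact_force: [0.8, -22.7, 5.5]
opening: 0.0298
grip_force: 11.7
t 19.55 panel TCP [50.7 45.8 90.7] F [  0.8 -22.7   5.5] q [-0.14  0.1   1.83  0.29  1.29 -0.36] open 0.0298 grip 11.7
shift [-0.0009 -0.0027  0.0005] turn [0.011 0.012 0.   ]
```

```bash
sed -n 1,3p seg.py >/dev/null
F='^\[ *(1[4-9]|2[0-9])[0-9] .*\[(2[0-9]|7[0-9])\.?[0-9]* +'
python3 seg.py | grep -E ' z155 \[ ?(2[1-9]|7[0-6])\.' | cut -c1-62
python3 -m jog '[[[-0.003,0,-0.0009],[0,0,0]],[[-0.006,0,-0.0018],[0,0,0]],[[-0.006,0,-0.0018],[0,0,0]]]'
echo; python3 seg.py | grep -E ' z155 \[ ?(2[1-9]|7[0-6])\.'| cut -c1-62
python3 -m jog '[[[-0.003,0,-0.0009],[0,0,0]],[[-0.006,0,-0.0018],[0,0,0]],[[-0.012,0,-0.0037],[0,0,0]],[[-0.012,0,-0.0037],[0,0,0]]]'
echo; python3 seg.py | grep -E ' z155 \[ ?(2[1-9]|7[0-6])\.'| cut -c1-62
```

```text
[157  90   1  95] z155 [22.  98.6] [-23.1  98.5] z102 [  7.2 1
[159  66 161   3] z155 [ 22.4 105.4] [ 22.5 123.5] z102 [  7.8
[337   4 339  66] z155 [ 71.6 123.3] [ 71.6 105.5] z102 [ 85.6
[350 279 347  74] z155 [73.9 47.5] [ 73.8 103.1] z102 [89.4 35
t: 19.9
tool_pos: [0.5749, 0.072, 0.0889]
tool_rot: [-1.911, -2.187, -0.296]
contact_force: [0.9, -3.1, 2.1]
opening: 0.0302
grip_force: 1.8

[348 112 315 145] z155 [71.7 91. ] [62.6 82.1] z102 [ 86.7 105
[344   1 346  63] z155 [ 71.6 122.5] [ 71.5 104.4] z102 [ 86.6
[164  63 166   1] z155 [ 22.3 104.3] [ 22.4 122.4] z102 [  8.2
[355 282 352  72] z155 [73.1 45.9] [ 73. 102.] z102 [88.9 34. 
[161  89   8  94] z155 [21.6 97. ] [-21.8  96.9] z102 [  7.1 1
[161 366 203 360] z155 [22.  23.8] [33.2 25.4] z102 [ 7.6 -1.2
t: 20.35
tool_pos: [0.5761, 0.0592, 0.088]
tool_rot: [-1.91, -2.186, -0.295]
contact_force: [-0.2, -0.1, -1.0]
opening: 0.03
grip_force: 0.0

[357 282 352  46] z155 [72.9 33.3] [72.7 96.1] z102 [89.  21.4
[166  66   9  71] z155 [22.6 90.3] [-21.8  90.2] z102 [  8.7 1
```

```bash
sed -i 's/L>40/L>25/' seg.py; python3 seg.py | awk '{print}' | grep -E '^\[(1[4-9]|2|3[0-6])[0-9]+ ' | cut -c1-70
```

```text
[206 266 216 232] z155 [33.8 37.7] [36.3 46.4] z102 [26.6 28.4] [30.5 
[144 354 113 382] z155 [17.4 14.6] [9.1 6.6] z102 [ 0.4 -8.6] [-12.9 -
[293 232 302 266] z155 [56.2 46.4] [58.6 37.7] z102 [62.3 42.2] [66.2 
[364 367 388 383] z155 [75.1 10.9] [81.5  6.4] z102 [ 92.5 -14.4] [102
[284 281 286 255] z155 [53.8 33.9] [54.4 40.5] z102 [58.6 22.3] [59.5 
[223 245 224 277] z155 [38.2 43.3] [38.4 35. ] z102 [33.6 37.3] [34. 2
[167 186 140 182] z155 [23.6 58.4] [16.5 59.4] z102 [10.3 61.4] [-1. 6
[271 227 244 223] z155 [50.5 47.8] [43.7 48.8] z102 [53.3 44.6] [42.3 
[218 292 213 322] z155 [36.8 31. ] [35.5 23.3] z102 [31.4 17.7] [29.2 
[246 146 213 142] z155 [44.1 68.8] [35.5 70. ] z102 [43.  78.1] [29.3 
[285 146 247 141] z155 [54.2 68.8] [44.3 70.2] z102 [59.1 78. ] [43.3 
[318 146 288 141] z155 [63.  68.9] [55.1 70.1] z102 [73.2 78.2] [60.5 
[296 323 288 280] z155 [57.1 22.9] [55. 34.] z102 [63.7  4.8] [60.5 22
[206 337 243 341] z155 [33.7 19.3] [43.4 18.2] z102 [26.4 -1. ] [41.9 
[264 341 303 337] z155 [48.8 18.2] [58.9 19.3] z102 [50.6 -2.8] [66.6 
[195 146 195 196] z155 [30.7 69. ] 
[... 754 characters left out ...]
   9  72] z155 [22.3 90.4] [-21.8  90.3] z102 [  8.2 112.5] [-
[298 203 212 203] z155 [57.6 54.1] [35.3 54.1] z102 [64.6 54.5] [28.9 
[362 345 389 350] z155 [74.4 16.7] [81.7 15.1] z102 [91.3 -5.2] [103. 
[314 113 196 112] z155 [62.1 77.7] [30.9 77.8] z102 [71.8 92.3] [21.9 
[289 382 288 353] z155 [55.3  7.3] [55.1 15. ] z102 [ 60.8 -20.1] [60.
[213 377 239 382] z155 [35.5  8.8] [42.4  7.4] z102 [ 29.3 -17.8] [ 40
[355 306 362 343] z155 [72.5 27.2] [74.4 17.2] z102 [88.3 11.7] [91.3 
[146 343 153 307] z155 [18.1 17.4] [20. 27.] z102 [ 1.6 -4. ] [ 4.5 11
[308 293 333 296] z155 [60.2 30.6] [66.7 29.8] z102 [68.7 17.1] [79.  
[339 300 309 297] z155 [68.3 28.8] [60.5 29.6] z102 [81.7 14.2] [69.2
```

```bash
python3 -m jog '[[[-0.015,0,-0.0046],[0,0,0]],[[-0.03,0,-0.01],[0,0,0]],[[-0.03,0,-0.05],[0,0,0]],[[-0.03,0,-0.09],[0,0,0]],[[-0.03,0,-0.1],[0,0,0]]]'
python3 -m jog '[[[0,0,0],[0,0,0]]]'
sed -i 's/L>25/L>40/' seg.py;python3 seg.py | grep -E '^\[ *(1[4-9]|2|3[0-9])[0-9]+ ' | cut -c1-100; python3 go.py -45 15 180 1.571 0
```

```text
t: 20.95
tool_pos: [0.5867, -0.0012, 0.1805]
tool_rot: [-1.916, -2.192, -0.302]
contact_force: [1.0, -0.5, 1.4]
opening: 0.0296
grip_force: 0.0
t: 21.05
tool_pos: [0.5854, -0.0001, 0.1777]
tool_rot: [-1.914, -2.19, -0.299]
contact_force: [0.0, -0.2, -0.6]
opening: 0.0299
grip_force: 0.0
[287 281 288 233] z155 [ 64.9 -45.9] [ 65.1 -21.3] z102 [ 70.5 -57.6] [ 70.8 -25.7]
[296 323 289 282] z155 [ 69.6 -68.1] [ 65.7 -46.6] z102 [ 76.6 -86.4] [ 71.5 -58.6]
[222 266 212 322] z155 [ 31.3 -38.2] [ 26.  -67.2] z102 [ 26.9 -47.6] [ 19.9 -85.3]
[395 383 365 354] z155 [ 122.7 -101.7] [105.9 -85.5] z102 [ 145.4 -130. ] [ 123.6 -108.9]
[214 110 288 110] z155 [26.9 43.2] [65.8 43.2] z102 [21.2 57.9] [71.7 57.9]
[144 354 114 382] z155 [-10.2 -84.7] [ -26.8 -100.6] z102 [ -26.9 -107.9] [ -48.5 -128.5]
[206 337 257 343] z155 [ 22.5 -75.2] [ 49.1 -78.7] z102 [ 15.4 -95.6] [  50.  -100.1]
[258 342 304 337] z155 [ 49.6 -78.2] [ 73.7 -75.4] z102 [ 50.6 -99.5] [ 81.9 -95.9]
[279 127 223 127] z155 [61.1 34.2] [31.6 34.2] z102 [65.6 46.3] [27.2 46.3]
[321 242 317  19] z155 [ 82.3 -26. ] [82. 94.] z102 [ 93.  -31.7] [ 92.7 123.9]
[208  39  83  42] z155 [23.2 82.7] [-45.6  82.6] z102 [ 16.4 109.3] [-72.9 109. ]
[286  60 217  60] z155 [64.8 70.8] [28.  70.7] z102 [70.3 93.7] [22.6 93.7]
[243 374 284 381] z155 [ 41.9 -94.9] [ 63.3 -99.2] z102 [  40.6 -121.2] [  68.4 -126.8]
t 21.1 panel TCP [ 48.1 -26.6 175.3] F [-0.4  0.3 -0.5] q [-0.26  0.04  1.74  0.28  1.48 -0.44] open 0.0302 grip 0.0
shift [ 0.041  -0.0932  0.0072] turn [ 0.007 -0.3   -0.002]
```

```bash
python3 go.py -45 -10 190 1.571 0
python3 -m jog '[[[0.012,-0.045,-0.012],[0,-0.15,0]],[[0.017,-0.093,-0.012],[0,-0.3,0]],[[0.02,-0.093,-0.012],[0.007,-0.3,0]],[[0.02,-0.093,-0.012],[0.007,-0.3,0]],[[0.02,-0.093,-0.012],[0.007,-0.3,0]]]' 0.5
python3 go.py -45 15 150 1.571 0
python3 - <<'E'
from h import *
o=ctrl.get_obs();d=optics.get_image("wrist");g=cv2.cvtColor(d["image"],cv2.COLOR_BGR2GRAY)
c=cv2.GaussianBlur(g,(3,3),0)
for s in cv2.createLineSegmentDetector().detect(c)[0][:,0]:
    a,b=wray(o,d,s[0],s[1],.094)[:2],wray(o,d,s[2],s[3],.094)[:2]
    m=(a+b)/2-[-45,15]
    if np.hypot(*m)<45 and np.hypot(*(a-b))>8: print(a,b,"dir",round(float(np.arctan2(*(b-a)[::-1])),2),"len",round(float(np.hypot(*(a-b))),1),np.round(s).astype(int))
# white pixels near knob
v,u=np.where(g>170)
for z,r0,r1 in((.094,0,40),(.06,34,62)):
    P=np.array([wray(o,d,a,b,z)[:2] for a,b in zip(u[::3],v[::3])])-[-45,15];k=(np.hypot(*P.T)>r0)&(np.hypot(*P.T)<r1);print("white",z,k.sum(),P[k].mean(0),P[k].std(0))
E
```

```text
t 21.1 panel TCP [ 48.1 -26.6 175.3] F [-0.4  0.3 -0.5] q [-0.26  0.04  1.74  0.28  1.48 -0.44] open 0.0302 grip 0.0
shift [ 0.02   -0.0931 -0.0098] turn [ 0.007 -0.3   -0.002]
t: 21.6
tool_pos: [0.4897, 0.0047, 0.1912]
tool_rot: [-2.064, -2.365, 0.001]
contact_force: [1.1, -0.1, 0.2]
opening: 0.043
grip_force: 0.0
t 21.6 panel TCP [-44.8  -9.9 191.2] F [ 1.1 -0.1  0.2] q [-0.14 -0.25  1.96  0.    1.43 -0.28] open 0.043 grip 0.0
shift [ 0.0248 -0.0002  0.0412] turn [-0.002 -0.002 -0.001]
[-58.9 -17.7] [-47.7   6.4] dir 1.14 len 26.6 [238 205 253 172]
[-50.7   8.4] [-61.9 -15.2] dir -2.01 len 26.1 [249 170 234 201]
[-65. -12.] [-62.5  -4.1] dir 1.26 len 8.3 [229 197 232 187]
[-36.1  43.8] [-23.2  34.4] dir -0.63 len 16.0 [270 119 288 133]
[-74.7  21.1] [-67.4  37.6] dir 1.15 len 18.0 [215 152 225 128]
[-66.5  -1.6] [-74.6  13.4] dir 2.07 len 17.0 [227 183 215 163]
[-51.9  46.1] [-36.4  44.1] dir -0.13 len 15.6 [247 116 269 119]
[-33.   -6.7] [-51. -10.] dir -2.96 len 18.3 [273 190 248 195]
[-18.5  14.1] [-25.8  -1.1] dir -2.02 len 16.9 [294 162 283 183]
[-66.7  37.8] [-52.6  46. ] dir
[... 237 characters left out ...]
-35.6 -27.4] dir -0.11 len 10.4 [255 216 269 217]
[-95.5  16.4] [-79.4  16.2] dir -0.01 len 16.1 [186 159 208 159]
[-61.3   5.6] [-43.2  44. ] dir 1.13 len 42.5 [234 173 259 119]
[-79.3  20.6] [-96.1  20.4] dir -3.13 len 16.8 [208 153 184 153]
[-29.6  35.6] [-40.8  41. ] dir 2.69 len 12.4 [279 131 263 123]
[-41.8  40.8] [-60.6   0.6] dir -2.01 len 44.4 [262 124 235 180]
[-26.8  34.8] [-31.7  22.9] dir -1.96 len 12.9 [283 132 276 149]
[-32.1  22.7] [-45.5  -6.2] dir -2.0 len 31.9 [275 150 256 190]
[-47.5  -4.3] [-29.8  33.6] dir 1.13 len 41.8 [253 187 279 134]
white 0.094 1696 [ 1.540625   -0.45170991] [24.28247838 23.92577007]
white 0.06 3659 [1.33856245 1.4649631 ] [37.04465986 31.62901821]
```

```bash
python3 go.py -45.5 16 120 1.135 0; python3 -m jog '[[[0.025,0,0.02],[0,0,0.15]],[[0.026,0.001,0.06],[0,0,0.3]],[[0.026,0.001,0.07],[0,0,0.436]],[[0.026,0.001,0.07],[0,0,0.436]]]' 0.5
python3 go.py -45.5 16 71 1.135 0
```

```text
t 21.65 panel TCP [-44.4 -10.3 191.5] F [-0.2 -0.8 -0. ] q [-0.14 -0.25  1.96  0.    1.43 -0.28] open 0.0425 grip 0.0
shift [ 0.0262 -0.001   0.0715] turn [-0.003 -0.001  0.434]
t: 22.05
tool_pos: [0.486, 0.0303, 0.1189]
tool_rot: [-2.525, -1.859, 0.009]
contact_force: [-0.7, 0.0, 0.3]
opening: 0.0427
grip_force: 0.0
t 22.05 panel TCP [-45.   16.  118.9] F [-0.7  0.   0.3] q [-0.09 -0.18  2.03  0.    1.3   0.21] open 0.0427 grip 0.0
shift [-0.0002 -0.      0.0479] turn [-0.008  0.001 -0.002]
```

```bash
python3 -m jog '[[[0,0,0.025],[0,0,0]],[[0,0,0.047],[0,0,0]],[[0,0,0.047],[0,0,0]]]'
python3 -m jog '[[[0,0,0],[0,0,0]],[[0,0,0],[0,0,0]],[[0,0,0],[0,0,0]]]' 0 30
python3 -m jog '[[[0,0,0],[0,0,0.06]],[[0,0,0],[0,0,0.12]],[[0,0,0],[0,0,0.18]],[[0,0,0],[0,0,0.24]],[[0,0,0],[0,0,0.3]]]'
python3 go.py -45.5 16 71 0 0
```

```text
t: 22.35
tool_pos: [0.4857, 0.0302, 0.0728]
tool_rot: [-2.524, -1.863, 0.007]
contact_force: [-0.4, -0.8, -0.0]
opening: 0.0426
grip_force: 0.0
t: 22.65
tool_pos: [0.4879, 0.0304, 0.0769]
tool_rot: [2.528, 1.864, 0.001]
contact_force: [-2.2, 0.1, 3.8]
opening: 0.0171
grip_force: 32.0
t: 23.15
tool_pos: [0.4887, 0.03, 0.0769]
tool_rot: [2.778, 1.461, 0.004]
contact_force: [2.6, -2.1, -0.4]
opening: 0.0172
grip_force: 31.5
t 23.15 panel TCP [-42.4  15.4  76.9] F [ 2.6 -2.1 -0.4] q [-0.09 -0.13  2.06 -0.    1.21  0.51] open 0.0172 grip 31.5
shift [-0.0017 -0.0028  0.0059] turn [ 0.003 -0.003  0.832]
```

```bash
python3 -m jog '[[[0,0,0],[0,0,0.07]],[[0,0,0],[0,0,0.15]],[[0,0,0],[0,0,0.24]],[[0,0,0],[0,0,0.32]],[[0,0,0],[0,0,0.4]]]'
python3 -m jog '[[[0,0,0],[0,0,0.09]],[[0,0,0],[0,0,0.18]],[[0,0,0],[0,0,0.27]],[[0,0,0],[0,0,0.35]],[[0,0,0],[0,0,0.41]]]'
python3 -m jog '[[[0,0,0],[0,0,0]],[[0,0,0],[0,0,0]]]'
python3 go.py -45.5 16 71 0 0
```

```text
t: 23.65
tool_pos: [0.4895, 0.0291, 0.077]
tool_rot: [3.011, 0.879, 0.008]
contact_force: [5.2, -4.9, -2.7]
opening: 0.0177
grip_force: 31.2
t: 24.15
tool_pos: [0.49, 0.0279, 0.077]
tool_rot: [3.125, 0.248, 0.011]
contact_force: [6.3, -9.2, -3.9]
opening: 0.0174
grip_force: 31.1
t: 24.35
tool_pos: [0.49, 0.0279, 0.077]
tool_rot: [3.125, 0.252, 0.011]
contact_force: [7.7, -8.7, -4.2]
opening: 0.0173
grip_force: 31.1
t 24.35 panel TCP [-41.3  13.1  77. ] F [ 7.7 -8.7 -4.2] q [-0.09 -0.13  2.06 -0.01  1.2   1.32] open 0.0173 grip 31.1
shift [-0.0041 -0.003   0.0059] turn [ 0.007 -0.006  0.024]
```

```bash
python3 -m jog '[[[0,0,0],[0,0,0.024]],[[0,0,0],[0,0,0.024]]]'
python3 -m jog '[[[0,0,0],[0,0,0]],[[0,0,0],[0,0,0]],[[0,0,0],[0,0,0]]]' 0.5
python3 -m jog '[[[0,0,-0.02],[0,0,0]],[[0,0,-0.06],[0,0,0]],[[0,0,-0.1],[0,0,0]],[[-0.01,0.03,-0.115],[0,0,0]],[[-0.02,0.03,-0.115],[0,0,0]]]'
python3 -m jog '[[[0,0,0],[0,0,0]]]'
cat > knob.py <<'E'
from h import *
o=ctrl.get_obs();d=optics.get_image("wrist");c=cv2.GaussianBlur(cv2.cvtColor(d["image"],cv2.COLOR_BGR2GRAY),(3,3),0)
for s in cv2.createLineSegmentDetector().detect(c)[0][:,0]:
    a,b=wray(o,d,s[0],s[1],.094)[:2],wray(o,d,s[2],s[3],.094)[:2]
    if np.hypot(*((a+b)/2-[-45,15]))<55 and np.hypot(*(a-b))>11: print(a,b,"dir",round(float(np.arctan2(*(b-a)[::-1])),2),np.round(s).astype(int))
E
python3 knob.py
```

```text
t: 24.55
tool_pos: [0.49, 0.0278, 0.077]
tool_rot: [3.128, 0.214, 0.011]
contact_force: [7.1, -8.7, -4.3]
opening: 0.0173
grip_force: 31.1
t: 24.85
tool_pos: [0.4868, 0.0308, 0.0753]
tool_rot: [-3.133, -0.214, 0.002]
contact_force: [-0.4, -0.3, -0.2]
opening: 0.0427
grip_force: 0.0
t: 25.35
tool_pos: [0.4731, -0.0036, 0.1941]
tool_rot: [3.133, 0.211, 0.008]
contact_force: [0.6, 0.1, 0.3]
opening: 0.0425
grip_force: 0.0
t: 25.45
tool_pos: [0.4703, -0.0018, 0.19]
tool_rot: [-3.133, -0.212, 0.002]
contact_force: [-0.1, 0.6, -1.0]
opening: 0.0427
grip_force: 0.0
[-67.1  11.9] [-52.3  11.8] dir -0.01 [220 194 219 174]
[-78.5  12.2] [-65.9  10.2] dir -0.16 [220 209 222 193]
[-53.2  15.3] [-80.4  15.2] dir -3.14 [214 176 216 212]
[-93.  -24.6] [-74.5 -22.4] dir 0.12 [270 228 267 204]
[-14.1  18.5] [-15.7  -3.8] dir -1.64 [208 120 241 122]
[-16.2  -4. ] [-28.2 -15.1] dir -2.4 [241 123 257 140]
[-28.5 -14.7] [-41.8 -18.3] dir -2.88 [257 141 262 160]
[-42.1 -18.7] [-58.  -11.9] dir 2.74 [262 160 252 182]
[-32.9  37.9] [-18.6  27.6] dir -0.62 [181 147 195 127]
[-63.6  27.9] [-48.6  38.1] dir 0.6 [197 190 182 169]
[-47.8  37.8] [-33.5  37.5] dir -0.02 [182 168 182 148]
[-40.6  54.9] [-64.3  55.5] dir 3.12 [158 158 159 191]
[-26.4  54.4] [-38.8  55.9] dir 3.02 [157 138 156 156]
[-68.8 -30.4] [-67.5 -14.9] dir 1.49 [278 197 257 195]
[-63.4  22.4] [-18.1  22.4] dir 0.0 [205 189 203 126]
[-20.6  -3.6] [-32.   -2.3] dir 3.03 [240 129 239 146]
[-33.4  -3.9] [-46.2  -2. ] dir 2.99 [241 148 239 166]
[-18.8   6.5] [-19.4  20.3] dir 1.61 [226 127 206 128]
[-20.6  20.1] [-64.3  20.1] dir 3.14 [206 129 208 191]
[-64.3   6.1] [-19.8   6.1] dir 0.0 [227 191 226 128]
[-33.3 -14.5] [-20.6  -5.6] dir 0.61 [256 148 243 129]
[-91.6   6.2] [-91.  -22.5] dir -1.55 [228 226 267 226]
[-46.  -15.5] [-34.5 -14.4] dir 0.1 [258 166 256 149]
```

```bash
python3 go.py 0 -60 260 1.571 0.3 2
```

```text
t 25.5 panel TCP [-64.9 -13.3 189.1] F [-1.4 -0.2 -0.1] q [-0.16 -0.3   2.01  0.    1.44  1.27] open 0.0426 grip 0.0
shift [ 0.0324  0.0233 -0.0356] turn [ 0.116  0.118 -0.78 ]
shift [ 0.012   0.0371 -0.0365] turn [ 0.116  0.118 -0.78 ]
```

```bash
python3 -m jog '[[[0.032,0.023,-0.04],[0,0,-0.15]],[[0.065,0.047,-0.07],[0,0,-0.3]],[[0.065,0.047,-0.07],[0,0,-0.45]],[[0.065,0.047,-0.07],[0,0,-0.6]],[[0.065,0.047,-0.07],[0,0,-0.75]]]'
python3 -m jog '[[[0,0,0],[0,0.05,-0.14]],[[0,0,0],[0.05,0.1,-0.28]],[[0,0,0],[0.08,0.2,-0.42]],[[0,0,0],[0.1,0.28,-0.56]],[[0,0,0],[0.12,0.28,-0.7]]]'
python3 -m jog '[[[0,0,0],[0,0,-0.1]],[[0,0,0],[0,0,-0.1]]]'
python3 go.py 0 -60 260 1.571 0.3;python3 seg.py | awk '1' | cut -c1-105
```

```text
t: 26.0
tool_pos: [0.542, -0.0389, 0.258]
tool_rot: [-2.831, -1.355, 0.005]
contact_force: [-0.2, -0.1, -0.2]
opening: 0.0429
grip_force: 0.0
t: 26.5
tool_pos: [0.5409, -0.0395, 0.2574]
tool_rot: [-2.058, -2.047, -0.286]
contact_force: [0.3, 0.3, 0.3]
opening: 0.0426
grip_force: 0.0
t: 26.7
tool_pos: [0.5416, -0.0389, 0.2577]
tool_rot: [-1.965, -2.15, -0.301]
contact_force: [-0.2, -0.2, -0.2]
opening: 0.0428
grip_force: 0.0
t 26.7 panel TCP [  0.7 -60.1 257.7] F [-0.2 -0.2 -0.2] q [-0.35 -0.11  1.75  0.27  1.62 -0.44] open 0.0428 grip 0.0
shift [ 0.0007 -0.0006 -0.0022] turn [ 0.021  0.004 -0.043]
[415 276 510 338] z155 [121.2 -99.6] [ 200.2 -155.7] z102 [ 146.2 -112.1] [ 241.5 -179.7]
[462 140 514 219] z155 [165.6   3.4] [206.2 -60.6] z102 [199.8  12. ] [248.7 -65.1]
[510 230 455 148] z155 [202.6 -69.5] [159.9  -2.3] z102 [244.3 -75.9] [193.    5.1]
[410  93 444 293] z155 [126.1  42.2] [ 144.2 -114.6] z102 [152.2  58.8] [ 174.1 -130.1]
[314 324 301 271] z155 [  41.5 -131.6] [ 33.2 -91.1] z102 [  50.2 -150.6] [  40.3 -101.9]
[270 123 267  49] z155 [15.5 22.1] [15.5 80.4] z102 [19.  3
[... 746 characters left out ...]
z102 [ 19.3 105.8] [ 25.7 153.3]
[314 111 273 112] z155 [49.7 30.5] [18.  30.5] z102 [60.2 44.7] [21.9 44.6]
[182 142 229 140] z155 [-52.4  10.8] [-16.2  10.7] z102 [-62.9  21. ] [-19.3  20.8]
[152 204 155 267] z155 [-76.5 -35.6] [-76.4 -82.8] z102 [-92.  -34.9] [-91.9 -91.9]
[264  44 158  49] z155 [14.  84.8] [-68.9  84.6] z102 [ 17.1 110.1] [-82.8 109.9]
[134 371 136 331] z155 [ -97.3 -162. ] [ -93.5 -130.9] z102 [-117.  -187.3] [-112.5 -149.8]
[147  33 267  27] z155 [-77.5  98.7] [16.6 99. ] z102 [-93.2 126.9] [ 20.3 127.2]
[322  59 272  60] z155 [58.1 70.9] [19.1 71.4] z102 [70.2 93.3] [23.3 94. ]
[ 43 308  85 281] z155 [-166.6 -112.3] [-131.8  -91.8] z102 [-200.6 -127.4] [-158.6 -102.7]
```

Run:
```python
from h import *
p=np.load("panel.npy");S=optics.get_image("side")
for th in(1.5,1.4,1.3,1.2,1.0):
    P=[(x,.13-r*np.cos(th),.102+r*np.sin(th)) for x,r in((.093,.165),(-.093,.165),(-.093,0))]
    P=np.array(P)@rz(p[2]).T+[p[0],p[1],0];print(th,np.round(proj(S,P)).astype(int).tolist())
c=cv2.GaussianBlur(cv2.cvtColor(S["image"],cv2.COLOR_BGR2GRAY),(3,3),0)
for s in cv2.createLineSegmentDetector().detect(c)[0][:,0]:
    if np.hypot(s[2]-s[0],s[3]-s[1])>14 and 185<s[[0,2]].mean()<265 and 150<s[[1,3]].mean()<240:print(np.round(s).astype(int))
```

```text
1.5 [[196, 170], [252, 191], [250, 235]]
1.4 [[199, 168], [255, 188], [250, 235]]
1.3 [[202, 166], [258, 186], [250, 235]]
1.2 [[205, 164], [260, 184], [250, 235]]
1.0 [[211, 163], [265, 182], [250, 235]]
[217 166 169 154]
[179 217 197 194]
[232 182 214 175]
[253 188 236 183]
[215 189 239 198]
[241 195 218 187]
[194 217 245 238]
[198 170 212 177]
[197 193 196 172]
[247 166 234 180]
[245 224 222 215]
[271 163 256 156]
[247 232 199 213]
[225 208 243 215]
[231 242 199 229]
[221 213 221 193]
[248 201 247 222]
[245 214 245 197]
[230 184 244 189]
[236 160 211 153]
```

The knob bar lies along panel x with its nose towards the white line. The block hasn't moved, and the cover stands at about 1.5 rad. Nothing is being touched, so I hand in.

```bash
python3 -c "
from station import job
print(job.finish_job())"
```

```text
the job is handed in; nothing more can be done
None
```

I handed the job in at about 27 s: the cover is propped open at about 1.5 rad, the block stands against it at the rail, and the knob nose points at the white line. The block slid back both times I let go of it, so I pushed it home from behind. I did not re-check the spanner and the other things by camera at the end.

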